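# Pry open the stopper caddy and sort the bottle stoppers

### The job

Lever the caddy's lid open with the thin blade, working its tip into the slot under the lid's front edge, and take out all the bottle stoppers: orange ones into the glass bowl, green ones into the measuring cup. Then leave the caddy fully shut, the blade lying flat on its cork mat and the bowl and cup upright, without disturbing the other things on the worktop.

Things in the scene. Friction and masses are not known exactly. Their poses are not given: they have to be found in the camera images.
- caddy: heavy fixed box, white walls on a wooden base; origin: centre of its underside; x runs from front wall to hinge. 180 in x, 210 in y, walls 5 thick, inner floor at z 34. Back and side walls reach z 90, the front wall (x -90) only z 81: a pry slot 9 high, 200 wide stays open under the shut lid. Lid flush all round, no handle.
- lid (a joint): flat blue lid of the caddy, 180 x 210 x 6 thick, hinged along the caddy's back top edge (caddy frame x 90, z 90, parallel to its y). Joint value in rad: 0 shut (underside at z 90), grows as the front edge rises, 1.57 upright, stops at 1.9. The hinge is stiff: the lid stays wherever it is left; about 2 N at the front edge moves it.
- blade: prying blade: black handle 110 long (own x -55 to 55), 28 wide, 20 high, with a thin stiff steel blade 30 wide, 2.5 thick, straight ahead from x 50 to the tip at x 155, at mid height (z 10). Origin: under the middle of the handle; x points to the tip, z up when lying flat. 120 g
- blade_tip (a point): middle of the blade's tip edge (blade frame x 155, z 10), axes as the blade
- blade_mid (a point): middle of the whole tool's length (blade frame x 50, z 10), axes as the blade
- mat: fixed cork mat 280 (own x) x 120 (own y) x 4 thick on which the blade lies; origin: centre of its underside
- bowl: loose glass collecting bowl, rim radius 72, height 60, 4 thick, 450 g; origin: centre of its underside. For orange stoppers
- cup: loose aluminium measuring cup without handle, rim radius 56, height 85, 3 thick, 250 g; origin: centre of its underside. For green stoppers
- jug: bystander: white ceramic jug with a blue twist cap, radius 55, height 200; origin: centre of its underside
- funnel: bystander: stainless steel funnel standing mouth down, radius 55, height 115; origin: centre of its underside
- jar: bystander: amber glass jar with red cap, radius 35, height 100; origin: centre of its underside
- bottle: bystander: green glass bottle with orange cap, radius 33, height 200; origin: centre of its underside
- ramekin: bystander: small white ceramic ramekin, radius 42, height 45; origin: centre of its underside
- orange1: orange bottle stopper (may be absent), 25 g: a square cap 34 x 34 x 12 thick with a round plug 22 in diameter, 22 long on it, 34 high in all; origin: centre of the cap's flat face, z along the plug. Starts on the caddy floor, cap down, plug up
- orange2: orange bottle stopper (may be absent), 25 g: a square cap 34 x 34 x 12 thick with a round plug 22 in diameter, 22 long on it, 34 high in all; origin: centre of the cap's flat face, z along the plug. Starts on the caddy floor, cap down, plug up
- orange3: orange bottle stopper (may be absent), 25 g: a square cap 34 x 34 x 12 thick with a round plug 22 in diameter, 22 long on it, 34 high in all; origin: centre of the cap's flat face, z along the plug. Starts on the caddy floor, cap down, plug up
- green1: green bottle stopper (may be absent), 25 g: a square cap 34 x 34 x 12 thick with a round plug 22 in diameter, 22 long on it, 34 high in all; origin: centre of the cap's flat face, z along the plug. Starts on the caddy floor, cap down, plug up
- green2: green bottle stopper (may be absent), 25 g: a square cap 34 x 34 x 12 thick with a round plug 22 in diameter, 22 long on it, 34 high in all; origin: centre of the cap's flat face, z along the plug. Starts on the caddy floor, cap down, plug up
- green3: green bottle stopper (may be absent), 25 g: a square cap 34 x 34 x 12 thick with a round plug 22 in diameter, 22 long on it, 34 high in all; origin: centre of the cap's flat face, z along the plug. Starts on the caddy floor, cap down, plug up
There are look-alikes about, which are no part of the job. Leave any purple or red look-alike of the bowl alone.

How it is judged:
By the outcome, as a careful person would: the job done as asked, in the order asked, and still so for the second after the job is handed in, with the robot touching nothing.
Of orange1, orange2, orange3, green1, green2, green3 only 4 to 6 are there at a start; the rules pass over those that are not, and their reading is None.
At some moment in a run one of bowl, cup may be knocked a few centimetres aside while the robot is not near it.
Once in a run the grip may slacken for a moment while it holds something.
It also fails if it takes over 210 s, if anything falls off the work surface, if the arm or the gripper's body presses on something with over 40 N, if the wrist force passes 120 N, or if a joint passes its speed limit or range.

### The arm

A 6-joint arm with a two-finger parallel gripper is mounted at the origin on the work surface. World frame = base frame: x ahead of the robot, y to its left, z up, the work surface at z = 0. Lengths are in m, angles in rad, forces in N, time in s.
With the tool pointing down it reaches from about 0.375 to 0.9 m from the base axis. Payload 3.1 kg.
Tool frame: the origin (TCP) lies between the finger pads; the fingertips stand 19 mm ahead of it and the grasp point (between the pads) is the TCP; z points along the fingers, y is the line along which they close (so a half turn about z gives the same grasp; the last joint's range is limited). The gripper opens to 87 mm and grips with 3 to 60 N. Pads are 19 mm wide; open, the fingers measure 117 mm over their backs; the gripper's body (75 mm by 190 mm) begins 51 mm behind the grasp point.
Start: joints at [1.05, 0.527, 1.433, -0, 1.181, -0.178], TCP at [0.209, 0.589, 0.211] pointing down, gripper open.
Joint ranges: [-3.08, 3.08], [-0.75, 2.2], [0.22, 2.44], [-1.43, 4.57], [0, 2.65], [-2.85, 2.85]. Speed limits (rad/s): [2.79, 2.79, 3.14, 3.14, 3.14, 3.14].

### API

Orientations are given as a unit quaternion [x, y, z, w].
In Python, from rig import telemetry, viewer, hand_in gives the robot as it stands. The module is installed in compiled form; this text tells all that it offers.
- The arm moves only by the shell command python3 -m creep 'ROWS' [FORCE]. ROWS is JSON, a list of rows, each an object with "translation": the shift along the tool's x, y, z in mm, a list of three; "roll": the turn about the tool's z in degrees; "gripper": the finger opening in mm, from 0 to 87. In form: [{"translation": [tx, ty, tz], "roll": roll, "gripper": gripper}, ...]. A call has 1 to 5 rows; each row is the pose to reach, as a shift and turn from the pose commanded when the call began, along the tool's axes at that moment; what a row does not reach only later rows make up. A row lasts 1/12 s, in which the tool goes at most 41.7 mm and 7.16 degrees, less where a joint would pass 70% of its speed; a pose out of reach is approached as far as the arm can. A call with a gripper value outside its range is refused whole. The fingers move at their own pace and stop on an object; FORCE is the grip in N (left out, the last holds). Time passes only in rows, so rows that repeat a pose let the fingers close. It gives the time, the measured TCP pose, the force, the opening and the grip force at its end, in the units of the state.
- telemetry.get_obs(): the state, without advancing time (a new reading comes with each control period).
- viewer.camera(name): name is "scene" or "top" or "wrist"; returns the picture (384x512x3 uint8, blue, green, red); there is no depth.
- viewer.camera_info(name): a dict with "intrinsics" (3x3 intrinsics, pixels), "rvec" (rotation vector, rad) and "tvec" (3), from world to camera coordinates, as OpenCV has them; the wrist camera has in their place "hand_eye" (4x4, takes a point from camera to tool coordinates, whose origin is the TCP and whose axes are the flange's). Camera axes: x right, y down, z forward; pixel columns grow to the right and rows downward; lengths in m; the calibration is good to about 2 mm. A picture is of the moment at which its call begins: read the wrist's pose just before it. camera_info takes no time and is no camera call.
- hand_in(): hands the job in; it is judged then, once.
Trained networks look in the newest picture that a camera, given by its name, has taken for a name from the list of things; names that differ only in an ending like _2 or _b are one class to them, and where a whole thing is asked for, a point or a joint stands for the part that bears it (a point fixed in the world has none). Each returns a list of dicts, best first, with "p" (0 to 1); they miss things now and then, are a little off and sometimes report something else, mostly with a low value. They report only what shows in the picture. A call takes as long as a camera call. They do not tell look-alikes from the thing itself.
- viewer.recognise(camera, thing): "bbox" ([left, top, width, height] in pixels, round what is visible of it).
The state is a dict: "time": time; "q": joint angles; "joint_velocities": joint speeds; "joint_torque": joint torques, N m; "position": TCP position; "tool_rot": TCP orientation; "ft_force": force on the tool from outside, world axes, zero at the start; "moment": the same for the moment, N m; "grip_width": finger opening in m; "grip_force": force on a finger pad.
Only numpy, scipy, OpenCV 4.12 (cv2) and the standard library are available. Lean on these libraries where they do the work, as an engineer would, in place of code of your own. Each camera call takes 0.05 s, during which the arm holds its last target. There are 200 camera calls.

## Working session

There is one attempt and no reset: what is moved stays moved. The work goes in short steps, Python scripts to look and compute and a shell command to move; the robot and the scene stay as the last step left them, time stands still between calls to the robot, and variables do not carry over. Pictures are saved under pics/ and viewed, at most 14 in all, crops included, and the job is handed in when it is done.

```bash
mkdir -p pics; cat > h.py <<'E'
import numpy as np, cv2
from scipy.spatial.transform import Rotation as R
from rig import telemetry, viewer, hand_in
def obs(): return telemetry.get_obs()
def cam(n):
    """K, R, t world->camera for now"""
    i=viewer.camera_info(n); K=np.array(i["intrinsics"],float)
    if "rvec" in i: return K,cv2.Rodrigues(np.array(i["rvec"],float))[0],np.array(i["tvec"],float).ravel()
    o=obs(); T=np.eye(4); T[:3,:3]=R.from_quat(o["tool_rot"]).as_matrix(); T[:3,3]=o["position"]
    T=np.linalg.inv(T@np.array(i["hand_eye"])); return K,T[:3,:3],T[:3,3]
def proj(c,P):
    K,r,t=c; q=(K@(r@np.atleast_2d(P).T+t[:,None])).T; return q[:,:2]/q[:,2:]
def ray(c,uv):
    K,r,t=c; d=r.T@np.linalg.solve(K,[uv[0],uv[1],1]); return -r.T@t,d
def onz(c,uv,z):
    o,d=ray(c,uv); return o+d*(z-o[2])/d[2]
def tri(l):
    A=np.zeros((3,3));b=np.zeros(3)
    for c,uv in l:
        o,d=ray(c,uv); d=d/np.linalg.norm(d); M=np.eye(3)-np.outer(d,d); A+=M;b+=M@o
    return np.linalg.solve(A,b)
def snap(n,f,crop=None,s=1.0):
    c=cam(n); im=viewer.camera(n)
    j=im if crop is None else im[crop[1]:crop[3],crop[0]:crop[2]]
    cv2.imwrite("pics/"+f+".png",cv2.resize(j,None,fx=s,fy=s,interpolation=cv2.INTER_CUBIC)); np.save("pics/"+f+".npy",im)
    return c,im
def delta(target,yaw=None):
    """tool-frame shift in mm to world target; tool x heading"""
    o=obs(); M=R.from_quat(o["tool_rot"]).as_matrix()
    return np.round(M.T@(np.array(target)-o["position"])*1000,1)
E
python3 - <<'E'
from h import *
o=obs(); print(o)
M=R.from_quat(o["tool_rot"]).as_matrix(); print(M.round(3))
for n in("top","scene"):
    c,_=snap(n,n+"0",s=1.5); print(n,(-c[1].T@c[2]).round(3),c[0].round(1).tolist(),c[1].round(2).tolist())
    for t in("caddy","blade","mat","bowl","cup","jug","funnel","jar","bottle","ramekin"):
        print(t,[(np.round(b["bbox"]).tolist(),round(b["p"],2)) for b in viewer.recognise(n,t)][:3])
print(viewer.camera_info("wrist"))
E
```

```text
{'time': 0.0, 'q': array([ 1.05049867e+00,  5.28472611e-01,  1.43388556e+00,  2.52502423e-05,
        1.18138418e+00, -1.78525287e-01]), 'joint_velocities': array([ 1.11972003e-03,  8.14863661e-04, -8.93506105e-04,  1.14525362e-05,
        1.54678813e-03, -7.75295336e-04]), 'joint_torque': array([-2.45559793e-03, -4.40048826e+01, -1.76587880e+01,  6.32289983e-02,
        5.81479899e-02, -1.44207370e-04]), 'position': array([0.2090778 , 0.58820275, 0.21037302]), 'tool_rot': array([ 1.70060333e-01,  9.85433066e-01, -1.00590367e-03, -3.78938340e-04]), 'ft_force': array([ 1.14391451, -0.31086142,  0.06124666]), 'moment': array([ 0.00737582,  0.02326744, -0.00396631]), 'grip_force': 0.0, 'grip_width': 0.08690658954295813}
[[-0.942  0.335 -0.001]
 [ 0.335  0.942 -0.002]
 [ 0.    -0.002 -1.   ]]
top [0.424 0.102 1.276] [[406.9, 0.0, 261.2], [0.0, 406.9, 194.7], [0.0, 0.0, 1.0]] [[0.03, -1.0, 0.03], [-0.99, -0.03, -0.14], [0.14, -0.03, -0.99]]
caddy [([322.0, 168.0, 72.0, 74.0], 0.91)]
blade [([237.0, 238.0, 64.0, 23.0], 0.79)]
mat [([221.0, 216.0, 95.0, 60.0], 0.61)]
bowl [([198.0, 154.0, 5
[... 1068 characters left out ...]
0], 0.82), ([241.0, 151.0, 51.0, 34.0], 0.27)]
jar [([291.0, 252.0, 30.0, 41.0], 0.73)]
bottle [([121.0, 155.0, 35.0, 57.0], 0.91)]
ramekin [([321.0, 166.0, 26.0, 24.0], 0.89)]
{'intrinsics': array([[334.15444505,   0.        , 254.76254327],
       [  0.        , 334.15444505, 191.32976278],
       [  0.        ,   0.        ,   1.        ]]), 'hand_eye': array([[-9.89444557e-05, -9.66080866e-01, -2.58239714e-01,
         7.08524623e-02],
       [ 9.99999971e-01, -1.52207556e-04,  1.86262421e-04,
         4.95990484e-04],
       [-2.19250597e-04, -2.58239688e-01,  9.66080853e-01,
        -1.73869152e-01],
       [ 0.00000000e+00,  0.00000000e+00,  0.00000000e+00,
         1.00000000e+00]])}
```

View pics/top0.png

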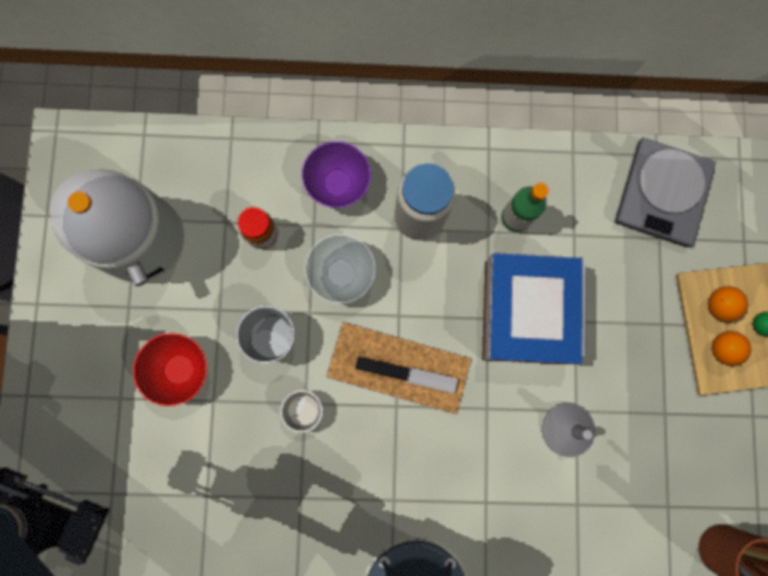

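View pics/scene0.png

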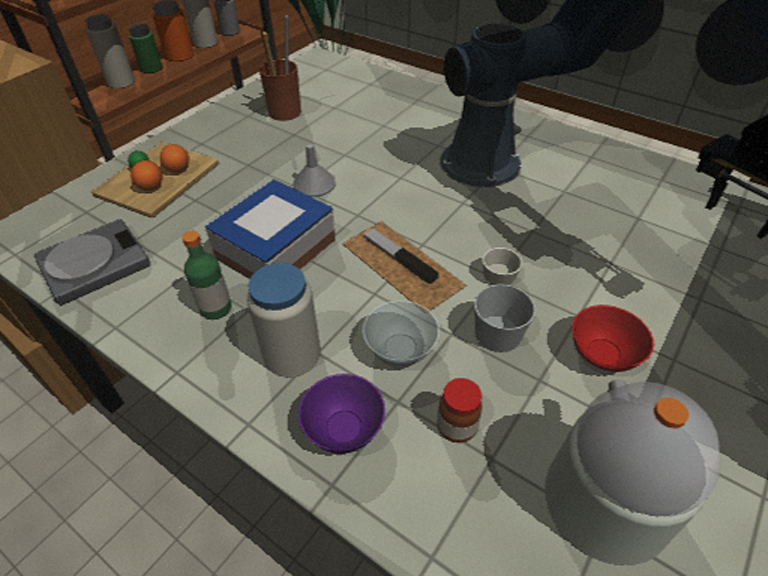

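```bash
python3 - <<'E'
from h import *
ct,cs=cam("top"),cam("scene")
top=np.load("pics/top0.npy");sc=np.load("pics/scene0.npy")
cv2.imwrite("pics/cad.png",cv2.resize(sc[100:200,120:340],None,fx=3.6,fy=3.6,interpolation=cv2.INTER_CUBIC))
bb=lambda b:(b[0]+b[2]/2,b[1]+b[3]/2)
for n,a,b,z in(("bowl",(198,154,56,48),(243,201,51,43),.03),("cup",(156,201,43,40),(319,191,39,43),.04),("caddy",(322,168,72,74),(141,120,85,64),.05),("blade",(237,238,64,23),(242,154,55,37),.012),("funnel",(361,268,38,35),(197,99,28,34),.05),("bottle",(336,122,28,31),(121,155,35,57),.1),("jug",(263,107,40,49),(165,178,49,70),.1),("ramekin",(188,259,26,27),(321,166,26,24),.02)):
    print(n,tri([(ct,bb(a)),(cs,bb(b))]).round(3),onz(ct,bb(a),z).round(3))
hsv=cv2.cvtColor(top,cv2.COLOR_BGR2HSV)
m=cv2.inRange(hsv,(105,120,60),(125,255,255)); m[:160]=0
cn=max(cv2.findContours(m,0,2)[0],key=cv2.contourArea); r=cv2.boxPoints(cv2.minAreaRect(cn)); P=np.array([onz(ct,p,.096) for p in r]);print(r.round(1).tolist(),P.round(4).tolist(),P.mean(0))
E
```

```text
bowl [0.642 0.177 0.048] [0.647 0.175 0.03 ]
cup [0.504 0.319 0.054] [0.508 0.315 0.04 ]
caddy [ 0.567 -0.221  0.059] [ 0.574 -0.232  0.05 ]
blade [ 0.429  0.038 -0.004] [0.431 0.035 0.012]
funnel [ 0.33  -0.298  0.033] [ 0.334 -0.297  0.05 ]
bottle [ 0.77  -0.194  0.095] [ 0.771 -0.195  0.1  ]
jug [0.776 0.011 0.108] [0.781 0.007 0.1  ]
ramekin [0.356 0.24  0.025] [0.356 0.239 0.02 ]
[[326.79998779296875, 239.89999389648438], [328.70001220703125, 168.89999389648438], [388.8999938964844, 170.5], [387.0, 241.39999389648438]] [[0.4631, -0.1276, 0.096], [0.673, -0.1317, 0.096], [0.6748, -0.3125, 0.096], [0.4639, -0.3041, 0.096]] [ 0.56869034 -0.21897402  0.096     ]
```

View pics/cad.png

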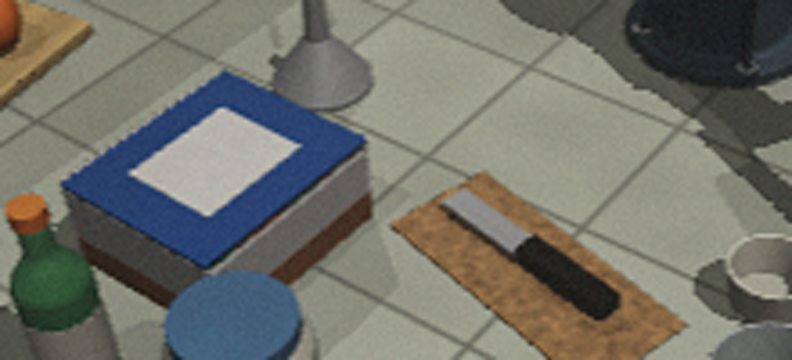

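```bash
python3 -m creep '[{"translation":[-28,-28.6,0],"roll":0,"gripper":87},{"translation":[-56,-57.2,0],"roll":0,"gripper":87},{"translation":[-84,-85.8,0],"roll":0,"gripper":87},{"translation":[-112,-114.4,0],"roll":0,"gripper":87},{"translation":[-140,-143,0],"roll":0,"gripper":87}]'
python3 -m creep '[{"translation":[-28,-28.6,0],"roll":0,"gripper":87},{"translation":[-56,-57.2,0],"roll":0,"gripper":87},{"translation":[-84,-85.8,0],"roll":0,"gripper":87},{"translation":[-112,-114.4,0],"roll":0,"gripper":87},{"translation":[-140,-143,0],"roll":0,"gripper":87}]'
python3 -m creep '[{"translation":[-28,-28,0],"roll":0,"gripper":87},{"translation":[-56,-56,0],"roll":0,"gripper":87},{"translation":[-84,-84,0],"roll":0,"gripper":87},{"translation":[-108,-112,0],"roll":0,"gripper":87},{"translation":[-108,-112,0],"roll":7,"gripper":87}]'
python3 -m creep '[{"translation":[0,0,0],"roll":7,"gripper":87},{"translation":[0,0,0],"roll":14,"gripper":87},{"translation":[0,0,0],"roll":21,"gripper":87},{"translation":[0,0,0],"roll":28,"gripper":87},{"translation":[0,0,0],"roll":35,"gripper":87}]'
python3 -m creep '[{"translation":[0,0,0],"roll":7,"gripper":87},{"translation":[0,0,0],"roll":14,"gripper":87},{"translation":[0,0,0],"roll":21,"gripper":87},{"translation":[0,0,0],"roll":28,"gripper":87},{"translation":[0,0,0],"roll":35,"gripper":87}]'
python3 -m creep '[{"translation":[0,0,0],"roll":5,"gripper":87},{"translation":[0,0,0],"roll":5,"gripper":87},{"translation":[0,0,0],"roll":5,"gripper":87}]'
cat >> h.py <<'E'
def yaw():
    M=R.from_quat(obs()["tool_rot"]).as_matrix(); return np.degrees(np.arctan2(M[1,0],M[0,0]))
E
python3 - <<'E'
from h import *
print(obs()["position"],yaw())
c,im=snap("wrist","w1",s=1.5)
E
```

```text
time: 1.52
position: [0.2938, 0.4057, 0.2115]
tool_rot: [0.17, 0.986, 0.0, 0.0]
ft_force: [1.2, 0.1, 0.7]
grip_width: 0.087
grip_force: 0.0
time: 1.93
position: [0.378, 0.2239, 0.2117]
tool_rot: [0.17, 0.985, 0.0, 0.0]
ft_force: [0.7, 0.4, 0.1]
grip_width: 0.087
grip_force: 0.0
time: 2.35
position: [0.4459, 0.078, 0.212]
tool_rot: [0.233, 0.972, -0.001, 0.003]
ft_force: [0.3, 1.1, 0.3]
grip_width: 0.0868
grip_force: 0.0
time: 2.77
position: [0.4417, 0.0836, 0.2115]
tool_rot: [0.515, 0.857, 0.0, 0.0]
ft_force: [-1.6, -0.2, 0.8]
grip_width: 0.0867
grip_force: 0.0
time: 3.18
position: [0.4418, 0.0838, 0.2116]
tool_rot: [0.749, 0.663, 0.0, 0.0]
ft_force: [0.6, 0.1, 0.1]
grip_width: 0.087
grip_force: 0.0
time: 3.43
position: [0.4417, 0.0838, 0.2115]
tool_rot: [0.774, 0.633, 0.0, 0.0]
ft_force: [-0.0, -0.2, 1.2]
grip_width: 0.087
grip_force: 0.0
[0.44170829 0.08380352 0.21147066] 78.5540190719315
```

View pics/w1.png

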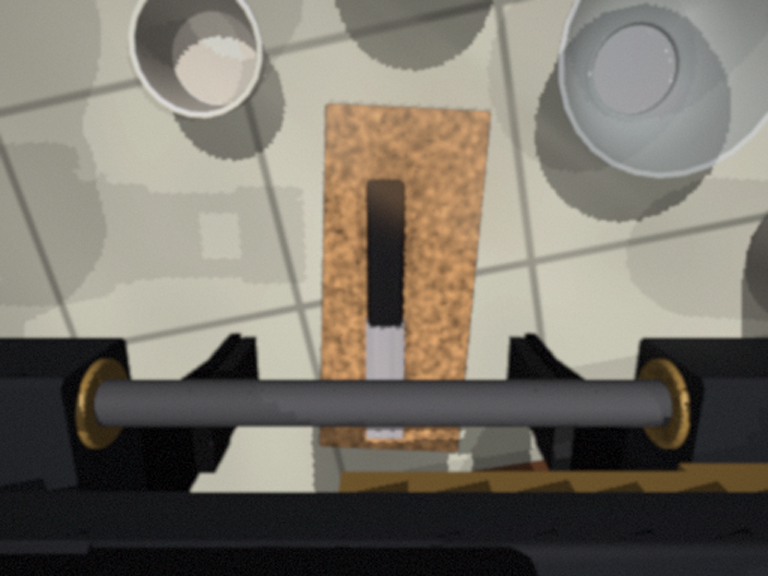

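```bash
python3 - <<'E'
from h import *
c=cam("wrist")
f=lambda u,v,z:onz(c,(u/1.5,v/1.5),z)
a=f(386,181,.024);b=f(385.5,325,.024);t=f(385,438,.0153)
print(a,b,t, np.linalg.norm(a-b),np.linalg.norm((t-a)[:2]))
d=(t-a)[:2]; print("yaw blade",np.degrees(np.arctan2(d[1],d[0])))
print("mat",[f(*p,.004)[:2].round(4).tolist() for p in((327,103),(490,111),(458,450),(320,444))])
# height from two views: dark handle centre in top
im=np.load("pics/top0.npy"); m=(im.max(2)<60).astype(np.uint8); m[:235]=0;m[262:]=0;m[:,:230]=0;m[:,275:]=0
M=cv2.moments(m); p=(M["m10"]/M["m00"],M["m01"]/M["m00"]); print(p,M["m00"],tri([(cam("top"),p),(c,(386/1.5,253/1.5))]))
g=(a+b)/2; print(g)
E
```

```text
[0.45426625 0.1342124  0.024     ] [0.43274702 0.02892462 0.024     ] [ 0.41223413 -0.0713029   0.0153    ] 0.1074643821746435 0.20976948451098704
yaw blade -101.55876638636435
mat [[0.4235, 0.1953], [0.5373, 0.1667], [0.4703, -0.1021], [0.355, -0.0728]]
(254.8212927756654, 245.23574144486693) 263.0 [ 0.4430527   0.07871576 -0.00111586]
[0.44350663 0.08156851 0.024     ]
```

```bash
python3 - <<'E'
from h import *
print(delta([.4362,.0460,.025]))
E
```

```text
[-38.1   2.1 186.4]
```

```bash
python3 -m creep '[{"translation":[-38,2,40],"roll":0,"gripper":60},{"translation":[-38,2,80],"roll":0,"gripper":60},{"translation":[-38,2,120],"roll":0,"gripper":60},{"translation":[-38,2,140],"roll":0,"gripper":60},{"translation":[-38,2,150],"roll":0,"gripper":60}]'
python3 -m creep '[{"translation":[0,0,18],"roll":0,"gripper":60},{"translation":[0,0,36],"roll":0,"gripper":60},{"translation":[0,0,36],"roll":0,"gripper":20},{"translation":[0,0,36],"roll":0,"gripper":20},{"translation":[0,0,36],"roll":0,"gripper":20}]' 55
python3 -m creep '[{"translation":[0,0,0],"roll":0,"gripper":15},{"translation":[0,0,0],"roll":0,"gripper":15},{"translation":[0,0,0],"roll":0,"gripper":15},{"translation":[0,0,0],"roll":0,"gripper":15},{"translation":[0,0,0],"roll":0,"gripper":15}]' 55
```

```text
time: 3.9
position: [0.4337, 0.046, 0.0581]
tool_rot: [0.775, 0.632, -0.002, -0.002]
ft_force: [-0.6, 0.4, 0.5]
grip_width: 0.0634
grip_force: 0.0
time: 4.32
position: [0.4364, 0.0462, 0.0259]
tool_rot: [0.775, 0.632, 0.0, 0.0]
ft_force: [-0.8, 0.9, 0.0]
grip_width: 0.0474
grip_force: 0.0
time: 4.73
position: [0.4362, 0.0462, 0.0258]
tool_rot: [0.775, 0.632, 0.0, 0.0]
ft_force: [-0.7, -0.6, -0.6]
grip_width: 0.0179
grip_force: 0.0
```

```bash
python3 - <<'E'
from h import *
o=obs();print(o["grip_width"],o["grip_force"])
c,im=snap("wrist","w2",s=1.5)
E
```

```text
0.017909713417702006 0.0
```

View pics/w2.png

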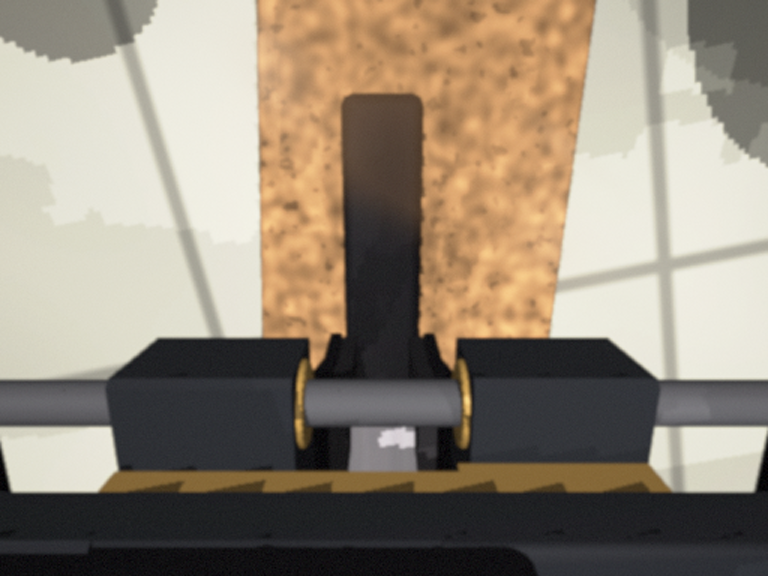

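```bash
python3 -m creep '[{"translation":[0,0,0],"roll":0,"gripper":12},{"translation":[0,0,0],"roll":0,"gripper":12},{"translation":[0,0,0],"roll":0,"gripper":12}]' 55
```

```text
time: 5.03
position: [0.4359, 0.0462, 0.0253]
tool_rot: [0.775, 0.632, -0.0, -0.0]
ft_force: [0.2, -0.8, -0.1]
grip_width: 0.0122
grip_force: 0.0
```

```bash
python3 - <<'E'
from h import *
c,im=snap("wrist","w3",crop=(170,190,340,320),s=3)
a=cv2.imread("pics/w2.png"); j=np.load("pics/w2.npy")[190:320,170:340]
cv2.imwrite("pics/w3.png",np.hstack([cv2.resize(x,None,fx=2.3,fy=2.3,interpolation=cv2.INTER_CUBIC) for x in(j,im[190:320,170:340])])*1)
im2=cv2.convertScaleAbs(cv2.imread("pics/w3.png"),alpha=2.5,beta=20); cv2.imwrite("pics/w3.png",im2)
print(obs()["grip_width"],proj(c,[obs()["position"]]),proj(c,[obs()["position"]-np.array([0,0,.019])]))
E
```

```text
0.01227118730889797 [[255.24320656 233.94978671]] [[255.22373548 222.10955935]]
```

View pics/w3.png

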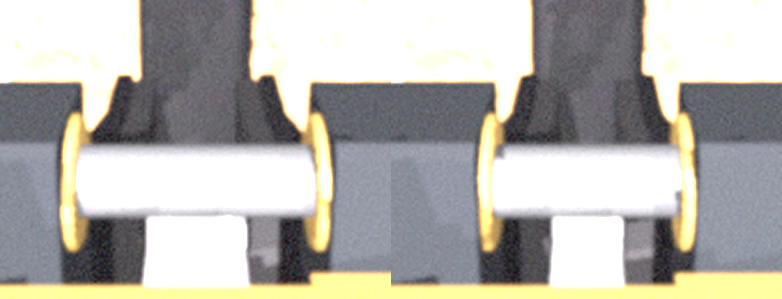

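```bash
python3 -m creep '[{"translation":[0,0,0],"roll":0,"gripper":60},{"translation":[0,0,0],"roll":0,"gripper":60},{"translation":[0,0,0],"roll":0,"gripper":60},{"translation":[0,0,0],"roll":0,"gripper":60},{"translation":[0,0,0],"roll":0,"gripper":60}]' 55
python3 -m creep '[{"translation":[0,0,1],"roll":0,"gripper":60},{"translation":[0,0,2],"roll":0,"gripper":60},{"translation":[0,0,2],"roll":0,"gripper":60}]' 55
python3 -m creep '[{"translation":[0,0,1],"roll":0,"gripper":60},{"translation":[0,0,2],"roll":0,"gripper":60},{"translation":[0,0,2],"roll":0,"gripper":60}]' 55
```

```text
time: 5.5
position: [0.4359, 0.0462, 0.0253]
tool_rot: [0.775, 0.632, -0.0, -0.0]
ft_force: [-0.6, -0.5, 0.1]
grip_width: 0.038
grip_force: 0.0
time: 5.75
position: [0.4358, 0.0462, 0.0232]
tool_rot: [0.775, 0.632, -0.0, -0.0]
ft_force: [-0.3, -0.2, -0.3]
grip_width: 0.0558
grip_force: 0.0
time: 6.0
position: [0.4358, 0.0462, 0.0212]
tool_rot: [0.775, 0.632, -0.0, -0.0]
ft_force: [-0.2, -0.2, -1.1]
grip_width: 0.0596
grip_force: 0.0
```

```bash
python3 -m creep '[{"translation":[0,0,0],"roll":0,"gripper":20},{"translation":[0,0,0],"roll":0,"gripper":20},{"translation":[0,0,0],"roll":0,"gripper":20},{"translation":[0,0,0],"roll":0,"gripper":20},{"translation":[0,0,0],"roll":0,"gripper":20}]' 30
python3 -m creep '[{"translation":[0,0,0],"roll":0,"gripper":20},{"translation":[0,0,0],"roll":0,"gripper":20}]' 30
```

```text
time: 6.42
position: [0.436, 0.0462, 0.0214]
tool_rot: [0.775, 0.632, 0.0, 0.0]
ft_force: [0.7, 0.5, 0.5]
grip_width: 0.0345
grip_force: 0.0
time: 6.58
position: [0.436, 0.0462, 0.0214]
tool_rot: [0.775, 0.632, 0.0, 0.0]
ft_force: [0.2, -0.1, -1.1]
grip_width: 0.0236
grip_force: 0.0
```

```bash
python3 - <<'E'
from h import *
i=viewer.camera_info("wrist");K=np.array(i["intrinsics"]);H=np.array(i["hand_eye"])
def wc(p,q):
    T=np.eye(4);T[:3,:3]=R.from_quat(np.array(q)/np.linalg.norm(q)).as_matrix();T[:3,3]=p;T=np.linalg.inv(T@H);return K,T[:3,:3],T[:3,3]
c1=wc([.4417,.0838,.2115],[.774,.633,0,0]);c2=wc([.4361,.0462,.0256],[.775,.632,0,0])
s=lambda *p:(p[0]/1.5,p[1]/1.5)
print("handle end",tri([(c1,s(386,181)),(c2,s(383,94))]))
for a,b in(((322,300),(262,300)),):pass
# handle width in both -> scale
print("z from width", [ (w/1.5) for w in(39,79)], 28e-3*334*1.5/39, 28e-3*334*1.5/79)
print((-c2[1].T@c2[2]),(-c1[1].T@c1[2]))
ct=cam("top");cs=cam("scene")
# scene/top: handle end, tip, mat corners from viewed pics
print("tip",tri([(ct,s(456,388)),(cs,(120+445/3.6,100+200/3.6))]))
print("handle end top/scene",tri([(ct,s(357,367)),(cs,(120+603/3.6,100+312/3.6))]), tri([(c1,s(386,181)),(ct,s(357,367))]), tri([(c1,s(386,181)),(cs,(120+610/3.6,100+298/3.6))]))
E
```

```text
handle end [0.45423098 0.13420145 0.02363416]
z from width [26.0, 52.666666666666664] 0.3596923076923077 0.17756962025316456
[0.45026164 0.1159246  0.19946916] [0.45566536 0.15356418 0.38536916]
tip [ 0.407273   -0.07802596 -0.00260064]
handle end top/scene [ 0.44468509  0.12836535 -0.00602015] [ 0.44888683  0.13115801 -0.05605874] [0.45402113 0.13476218 0.02409177]
```

```bash
python3 -m creep '[{"translation":[0,0,0],"roll":0,"gripper":60},{"translation":[0,0,0],"roll":0,"gripper":60},{"translation":[0,0,0],"roll":0,"gripper":60},{"translation":[0,0,0],"roll":0,"gripper":60},{"translation":[0,0,0],"roll":0,"gripper":60}]' 30
for i in 1; do python3 -m creep '[{"translation":[0,0,1],"roll":0,"gripper":60},{"translation":[0,0,2],"roll":0,"gripper":60},{"translation":[0,0,3],"roll":0,"gripper":60},{"translation":[0,0,3],"roll":0,"gripper":60}]' 30; done
python3 - <<'E'
from h import *
c,im=snap("wrist","w4",s=1.5)
im=cv2.convertScaleAbs(cv2.resize(im[150:330,130:380],None,fx=3,fy=3,interpolation=cv2.INTER_CUBIC),alpha=2.0,beta=15); cv2.imwrite("pics/w4.png",im); print(obs()["position"],obs()["grip_width"])
E
```

```text
time: 7.0
position: [0.4359, 0.0462, 0.0213]
tool_rot: [0.775, 0.632, -0.0, 0.0]
ft_force: [-0.8, -0.1, 0.4]
grip_width: 0.0495
grip_force: 0.0
time: 7.33
position: [0.4358, 0.0462, 0.0181]
tool_rot: [0.775, 0.632, -0.0, -0.0]
ft_force: [-0.2, 1.2, -0.2]
grip_width: 0.0593
grip_force: 0.0
[0.43585529 0.04620298 0.01820965] 0.05957893228000168
```

View pics/w4.png

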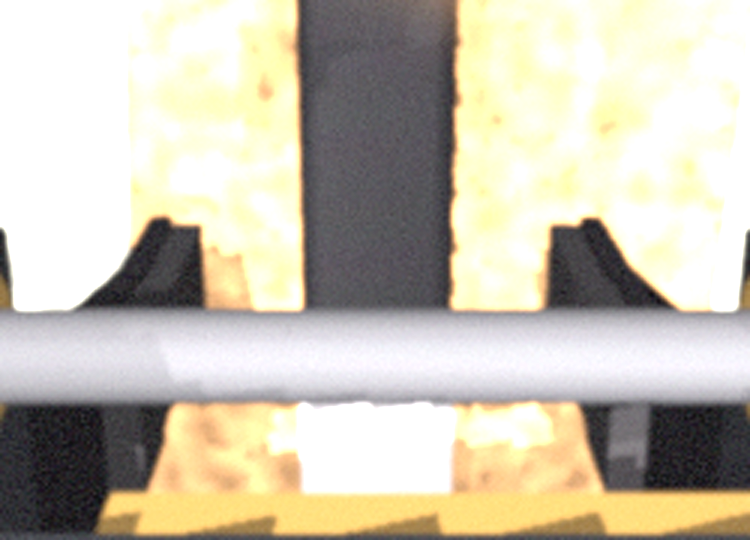

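```bash
python3 -m creep '[{"translation":[0,0,6],"roll":0,"gripper":60},{"translation":[0,0,12],"roll":0,"gripper":60},{"translation":[0,0,16],"roll":0,"gripper":60},{"translation":[0,0,16],"roll":0,"gripper":60}]' 30
python3 -m creep '[{"translation":[0,0,2],"roll":0,"gripper":60},{"translation":[0,0,4],"roll":0,"gripper":60},{"translation":[0,0,4],"roll":0,"gripper":60}]' 30
python3 -m creep '[{"translation":[0,0,1],"roll":0,"gripper":60},{"translation":[0,0,2],"roll":0,"gripper":20},{"translation":[0,0,2],"roll":0,"gripper":20},{"translation":[0,0,2],"roll":0,"gripper":20},{"translation":[0,0,2],"roll":0,"gripper":20}]' 55
python3 -m creep '[{"translation":[0,0,0],"roll":0,"gripper":20},{"translation":[0,0,0],"roll":0,"gripper":20},{"translation":[0,0,0],"roll":0,"gripper":20}]' 55
```

```text
time: 7.72
position: [0.4353, 0.0462, 0.0013]
tool_rot: [0.775, 0.632, -0.001, -0.001]
ft_force: [0.7, -0.2, 0.2]
grip_width: 0.0602
grip_force: 0.0
time: 7.97
position: [0.4358, 0.0462, -0.002]
tool_rot: [0.775, 0.632, -0.0, -0.0]
ft_force: [-1.3, -0.9, 1.3]
grip_width: 0.06
grip_force: 0.0
time: 8.38
position: [0.436, 0.0462, -0.0036]
tool_rot: [0.775, 0.632, 0.0, 0.0]
ft_force: [0.5, 0.1, -0.2]
grip_width: 0.0408
grip_force: 0.0
time: 8.63
position: [0.436, 0.0462, -0.0036]
tool_rot: [0.775, 0.632, 0.0, 0.0]
ft_force: [-0.2, 0.3, 1.6]
grip_width: 0.0274
grip_force: 55.0
```

```bash
python3 -m creep '[{"translation":[0,0,-30],"roll":0,"gripper":20},{"translation":[0,0,-60],"roll":0,"gripper":20},{"translation":[0,0,-90],"roll":0,"gripper":20},{"translation":[0,0,-110],"roll":0,"gripper":20},{"translation":[0,0,-110],"roll":0,"gripper":20}]' 55
python3 - <<'E'
from h import *
im=np.load("pics/scene0.npy"); c=cam("scene")
def prof(x,y):
    z=np.arange(.1,.0,-.005); p=proj(c,[[x,y,k] for k in z]); return [im[int(round(v)),int(round(u))].tolist() for u,v in p]
A=np.mean([prof(x,-.1285) for x in np.arange(.5,.62,.01)],0); B=np.mean([prof(.674,y) for y in np.arange(-.17,-.28,-.01)],0)
for z,a,b in zip(np.arange(100,0,-5),A.astype(int),B.astype(int)):print(z,a,b)
o=obs();print(o["position"],o["grip_width"],o["grip_force"],yaw())
# lid edges refined in top view
top=np.load("pics/top0.npy");hsv=cv2.cvtColor(top,cv2.COLOR_BGR2HSV);ct=cam("top")
m=cv2.inRange(hsv,(105,120,60),(125,255,255)); m[:160]=0
cn=max(cv2.findContours(m,0,2)[0],key=cv2.contourArea)
x,y,w,h=cv2.boundingRect(cn);print(x,y,w,h)
def fit(L,ax):
    q=np.array([onz(ct,p,.096)[:2] for p in L]); k=np.polyfit(q[:,1-ax],q[:,ax],1); return k,q[:,ax].mean()
lf=[(np.flatnonzero(m[r])[0],r) for r in range(y+6,y+h-6)];rt=[(np.flatnonzero(m[r])[-1],r) for r in range(y+6,y+h-6)]
up=[(q,np.flatnonzero(m[:,q])[0]) for q in range(x+6,x+w-6)];dn=[(q,np.flatnonzero(m[:,q])[-1]) for q in range(x+6,x+w-6)]
for n,L,ax in(("front",lf,1),("hinge",rt,1),("far",up,0),("near",dn,0)):
    k,mn=fit(L,ax);print(n,np.degrees(np.arctan(k[0])).round(2),mn.round(4))
E
```

```text
time: 9.05
position: [0.4382, 0.046, 0.1096]
tool_rot: [0.775, 0.632, 0.003, 0.003]
ft_force: [1.5, 0.1, -0.8]
grip_width: 0.0275
grip_force: 55.0
100 [116  68  42] [112  63  39]
95 [111  64  40] [83 51 35]
90 [57 39 33] [59 53 49]
85 [60 68 69] [59 63 63]
80 [116 122 125] [59 61 62]
75 [ 94  97 100] [60 62 64]
70 [91 94 96] [58 61 62]
65 [91 95 97] [60 61 63]
60 [91 94 96] [59 61 62]
55 [89 92 94] [60 62 63]
50 [91 95 97] [58 61 62]
45 [90 93 96] [61 63 63]
40 [92 95 97] [62 62 62]
35 [89 93 98] [58 60 63]
30 [63 72 84] [42 45 51]
25 [40 47 64] [44 46 51]
20 [46 52 67] [42 44 49]
15 [50 55 68] [48 47 50]
10 [51 57 68] [47 46 49]
5 [49 53 67] [53 52 53]
[0.43819118 0.0459885  0.10958644] 0.027458884836342953 54.99950587749481 78.43305173392055
327 169 61 73
front -1.17 -0.1312
hinge -0.93 -0.3054
far 0.99 0.6698
near 1.11 0.4657
```

```bash
python3 -m creep '[{"translation":[10,32,0],"roll":0,"gripper":20},{"translation":[20,64,0],"roll":0,"gripper":20},{"translation":[30,96,0],"roll":0,"gripper":20},{"translation":[40.5,128,0],"roll":-5,"gripper":20},{"translation":[40.5,128,0],"roll":-10.5,"gripper":20}]' 55
python3 -m creep '[{"translation":[0,0,20],"roll":0,"gripper":20},{"translation":[0,0,40],"roll":0,"gripper":20},{"translation":[0,0,40],"roll":0,"gripper":20},{"translation":[0,0,40],"roll":0,"gripper":20}]' 55
python3 - <<'E'
from h import *
o=obs();print(o["position"],o["grip_width"],yaw(),delta([.5722,.022,.068]))
cs,im=snap("scene","s2"); ct,it=snap("top","t2")
P=o["position"];d=R.from_quat(o["tool_rot"]).as_matrix()[:,0]*-1
tip=P+.12*d+[0,0,.0176]; L=P+.05*d+[0,0,.0176]
print("tip pred",tip.round(4),proj(cs,tip),proj(ct,tip))
a=cv2.resize(im[100:180,140:290],None,fx=5,fy=5,interpolation=cv2.INTER_CUBIC)
cv2.circle(a,tuple(((proj(cs,tip)[0]+.5-[140,100])*5).astype(int)),4,(0,0,255),1);cv2.imwrite("pics/s2.png",a)
E
```

```text
time: 9.47
position: [0.5779, 0.0599, 0.1061]
tool_rot: [0.712, 0.702, 0.004, 0.004]
ft_force: [0.9, -0.1, -0.6]
grip_width: 0.0275
grip_force: 55.0
time: 9.8
position: [0.5675, 0.0603, 0.0644]
tool_rot: [0.714, 0.7, -0.002, -0.002]
ft_force: [-0.9, -0.2, 0.0]
grip_width: 0.0274
grip_force: 55.0
[0.56746071 0.0602921  0.06437188] 0.02744400800988674 88.91231220431241 [-38.2   5.4  -3.7]
tip pred [ 0.5652 -0.0597  0.0819] [[218.09684815 165.09954565]] [[303.33643743 204.67801307]]
```

View pics/s2.png

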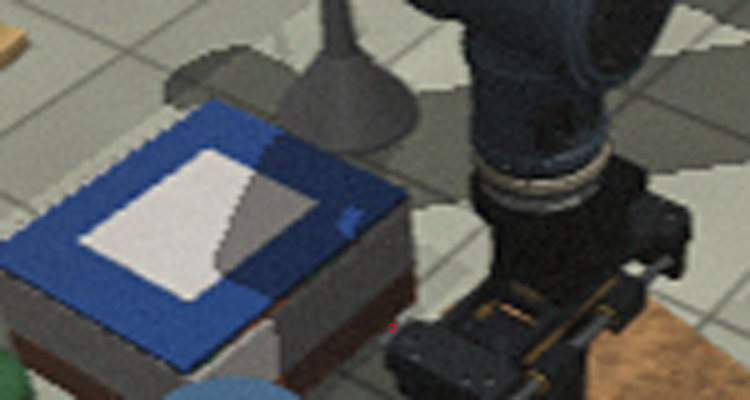

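```bash
python3 -m creep '[{"translation":[-15,5,-3.7],"roll":0,"gripper":20},{"translation":[-30,5,-3.7],"roll":0,"gripper":20},{"translation":[-45,5,-3.7],"roll":0,"gripper":20},{"translation":[-55,5,-3.7],"roll":0,"gripper":20},{"translation":[-55,5,-3.7],"roll":0,"gripper":20}]' 55
python3 - <<'E'
from h import *
o=obs();print(o["position"],o["ft_force"],yaw())
cs,im=snap("scene","s3"); ct,it=snap("top","t3")
P=o["position"];d=R.from_quat(o["tool_rot"]).as_matrix()[:,0]*-1
tip=P+.12*d+[0,0,.0176]
print("tip pred",tip.round(4),proj(cs,tip),proj(ct,tip))
def crop(c,im,s=6,w=62,h=45):
    p=proj(c,tip)[0]; u,v=int(p[0])-w//2,int(p[1])-h//2
    a=cv2.resize(im[v:v+h,u:u+w],None,fx=s,fy=s,interpolation=cv2.INTER_CUBIC)
    a=cv2.convertScaleAbs(a,alpha=1.7)
    cv2.circle(a,tuple(((p+.5-[u,v])*s).astype(int)),5,(0,0,255),1); return a
cv2.imwrite("pics/s3.png",np.hstack([crop(cs,im),crop(ct,it)]))
E
```

```text
time: 10.32
position: [0.5743, 0.0031, 0.0711]
tool_rot: [0.715, 0.7, 0.001, 0.001]
ft_force: [0.5, -0.3, -2.0]
grip_width: 0.0276
grip_force: 55.0
[0.57434605 0.00307977 0.07110856] [ 0.47844192 -0.34398985 -1.9611618 ] 88.78841503177892
tip pred [ 0.5718 -0.1169  0.0888] [[202.49495364 157.58849077]] [[322.97348068 202.82944989]]
```

View pics/s3.png

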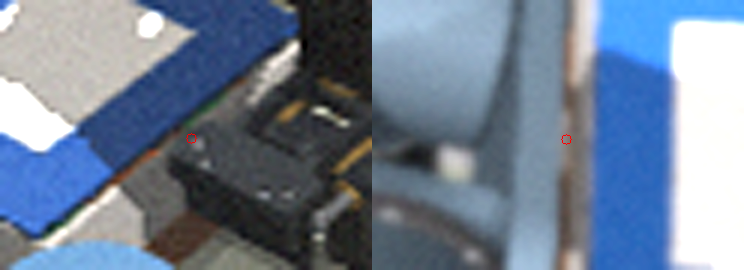

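```bash
python3 -m creep '[{"translation":[0,0,0],"roll":0,"gripper":20},{"translation":[0,0,0],"roll":0,"gripper":20},{"translation":[0,0,0],"roll":0,"gripper":20},{"translation":[0,0,0],"roll":0,"gripper":20}]' 55
python3 - <<'E'
from h import *
o=obs();cs=cam("scene")
P=o["position"];print(P,delta([.5722,-.008,.0674]))
for n,q in(("body corner",[.669,-.035,.153]),("tip",[.5722,-.117,.085])):print(n,proj(cs,q))
E
```

```text
time: 10.75
position: [0.5733, 0.0057, 0.07]
tool_rot: [0.713, 0.701, -0.0, -0.0]
ft_force: [0.5, -0.7, -1.8]
grip_width: 0.0276
grip_force: 55.0
[0.57332624 0.0056968  0.07000794] [-13.7  -0.9   2.6]
body corner [[199.21870383 170.6864322 ]]
tip [[202.52398601 158.54900912]]
```

```bash
python3 -m creep '[{"translation":[0,-1,2.6],"roll":0,"gripper":20},{"translation":[0,-1,2.6],"roll":0,"gripper":20},{"translation":[0,-1,2.6],"roll":0,"gripper":20},{"translation":[-4,-1,2.6],"roll":0,"gripper":20},{"translation":[-8,-1,2.6],"roll":0,"gripper":20}]' 55
python3 -m creep '[{"translation":[-4,0,0],"roll":0,"gripper":20},{"translation":[-8,0,0],"roll":0,"gripper":20},{"translation":[-12,0,0],"roll":0,"gripper":20},{"translation":[-12,0,0],"roll":0,"gripper":20}]' 55
python3 -m creep '[{"translation":[-4,0,0],"roll":0,"gripper":20},{"translation":[-8,0,0],"roll":0,"gripper":20},{"translation":[-12,0,0],"roll":0,"gripper":20},{"translation":[-12,0,0],"roll":0,"gripper":20}]' 55
```

```text
time: 11.17
position: [0.5723, -0.003, 0.0674]
tool_rot: [0.714, 0.701, -0.0, 0.0]
ft_force: [-0.3, 0.2, -0.1]
grip_width: 0.0274
grip_force: 55.0
time: 11.5
position: [0.5722, -0.016, 0.0675]
tool_rot: [0.714, 0.7, 0.0, 0.0]
ft_force: [-0.2, -0.3, -0.9]
grip_width: 0.0276
grip_force: 55.0
time: 11.83
position: [0.572, -0.0278, 0.0675]
tool_rot: [0.714, 0.7, 0.0, 0.0]
ft_force: [0.4, 0.2, -1.4]
grip_width: 0.0276
grip_force: 55.0
```

```bash
python3 -m creep '[{"translation":[-5,0,0],"roll":0,"gripper":20},{"translation":[-10,0,0],"roll":0,"gripper":20},{"translation":[-15,0,0],"roll":0,"gripper":20},{"translation":[-20,0,0],"roll":0,"gripper":20},{"translation":[-20,0,0],"roll":0,"gripper":20}]' 58
python3 -m creep '[{"translation":[0,0,-3],"roll":0,"gripper":20},{"translation":[0,0,-7],"roll":0,"gripper":20},{"translation":[-1,0,-12],"roll":0,"gripper":20},{"translation":[-1,0,-17],"roll":0,"gripper":20},{"translation":[-1,0,-17],"roll":0,"gripper":20}]' 58
python3 - <<'E'
from h import *
cs,im=snap("scene","s4");print(obs()["ft_force"],obs()["moment"])
cv2.imwrite("pics/s4.png",cv2.resize(im[90:200,120:300],None,fx=4,fy=4,interpolation=cv2.INTER_CUBIC))
E
```

```text
time: 12.25
position: [0.5717, -0.0481, 0.0675]
tool_rot: [0.714, 0.7, 0.0, 0.0]
ft_force: [-0.1, 1.0, -1.5]
grip_width: 0.0276
grip_force: 58.0
time: 12.67
position: [0.5713, -0.0477, 0.0854]
tool_rot: [0.714, 0.7, 0.0, 0.0]
ft_force: [-0.7, -0.6, -3.1]
grip_width: 0.0276
grip_force: 58.0
[-1.92143139 -0.17500366 -1.72977888] [ 0.12117914  0.17650126 -0.02763943]
```

View pics/s4.png

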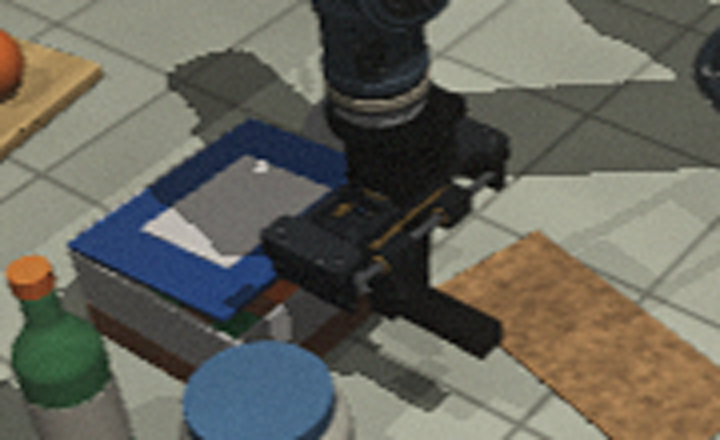

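```bash
python3 -m creep '[{"translation":[-1,0,-8],"roll":0,"gripper":20},{"translation":[-3,0,-16],"roll":0,"gripper":20},{"translation":[-6,0,-28],"roll":0,"gripper":20},{"translation":[-12,0,-42],"roll":0,"gripper":20},{"translation":[-18,0,-56],"roll":0,"gripper":20}]' 58
python3 -m creep '[{"translation":[-7,0,-10],"roll":0,"gripper":20},{"translation":[-14,0,-20],"roll":0,"gripper":20},{"translation":[-22,0,-29],"roll":0,"gripper":20},{"translation":[-31,0,-37],"roll":0,"gripper":20},{"translation":[-40,0,-44],"roll":0,"gripper":20}]' 58
python3 -m creep '[{"translation":[-11,0,-7],"roll":0,"gripper":20},{"translation":[-22,0,-13],"roll":0,"gripper":20},{"translation":[-34,0,-18],"roll":0,"gripper":20},{"translation":[-45,0,-21],"roll":0,"gripper":20},{"translation":[-45,0,-21],"roll":0,"gripper":20}]' 58
python3 -m creep '[{"translation":[-12,0,-2],"roll":0,"gripper":20},{"translation":[-24,0,-4],"roll":0,"gripper":20},{"translation":[-36,0,-5],"roll":0,"gripper":20},{"translation":[-46,0,-5],"roll":0,"gripper":20},{"translation":[-46,0,-5],"roll":0,"gripper":20}]' 58
```

```text
time: 13.13
position: [0.5706, -0.0654, 0.1414]
tool_rot: [0.714, 0.7, 0.0, -0.001]
ft_force: [-0.6, -0.3, -3.8]
grip_width: 0.0276
grip_force: 58.0
time: 13.55
position: [0.5704, -0.1067, 0.1855]
tool_rot: [0.714, 0.7, 0.0, 0.0]
ft_force: [0.1, 2.4, -2.0]
grip_width: 0.0273
grip_force: 58.0
time: 13.97
position: [0.5703, -0.1545, 0.2063]
tool_rot: [0.714, 0.7, -0.0, 0.002]
ft_force: [-0.0, 0.6, -1.2]
grip_width: 0.0277
grip_force: 58.0
time: 14.38
position: [0.5687, -0.1998, 0.2102]
tool_rot: [0.714, 0.7, -0.001, 0.001]
ft_force: [-0.1, -0.4, -0.8]
grip_width: 0.0275
grip_force: 58.0
```

```bash
python3 -m creep '[{"translation":[-9,0,0],"roll":0,"gripper":20},{"translation":[-18,0,2],"roll":0,"gripper":20},{"translation":[-26,0,4],"roll":0,"gripper":20},{"translation":[-26,0,4],"roll":0,"gripper":20}]' 58
python3 -m creep '[{"translation":[35,0,0],"roll":0,"gripper":20},{"translation":[70,0,0],"roll":0,"gripper":20},{"translation":[105,0,0],"roll":0,"gripper":20},{"translation":[140,0,0],"roll":0,"gripper":20},{"translation":[160,0,0],"roll":0,"gripper":20}]' 58
python3 - <<'E'
from h import *
print(obs()["position"],yaw()); c,im=snap("top","t5",s=1.5)
E
```

```text
time: 14.72
position: [0.568, -0.2249, 0.2059]
tool_rot: [0.714, 0.7, -0.001, 0.0]
ft_force: [-1.2, -0.4, -1.6]
grip_width: 0.0275
grip_force: 58.0
time: 15.13
position: [0.5708, -0.0598, 0.2066]
tool_rot: [0.713, 0.701, 0.0, -0.0]
ft_force: [0.2, -0.0, -0.7]
grip_width: 0.0277
grip_force: 58.0
[ 0.57077397 -0.05983241  0.20656866] 89.02858962873904
```

View pics/t5.png

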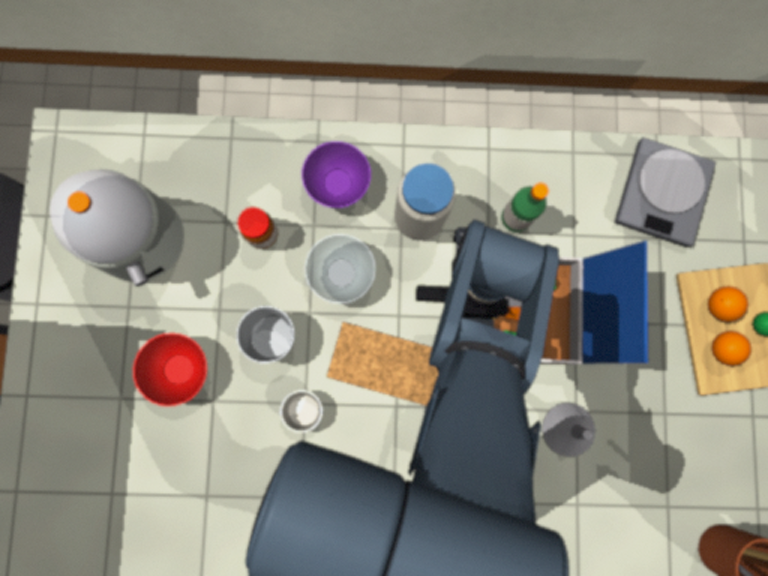

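```bash
python3 -m creep '[{"translation":[26,-34,0],"roll":0,"gripper":20},{"translation":[52,-68,0],"roll":0,"gripper":20},{"translation":[78,-102,0],"roll":0,"gripper":20},{"translation":[103.6,-136.6,0],"roll":5,"gripper":20},{"translation":[103.6,-136.6,0],"roll":10.5,"gripper":20}]' 58
python3 -m creep '[{"translation":[0,0,40],"roll":0,"gripper":20},{"translation":[0,0,80],"roll":0,"gripper":20},{"translation":[0,0,120],"roll":0,"gripper":20},{"translation":[0,0,150],"roll":0,"gripper":20},{"translation":[0,0,150],"roll":0,"gripper":20}]' 58
python3 -m creep '[{"translation":[0,0,0],"roll":0,"gripper":20},{"translation":[0,0,0],"roll":0,"gripper":20},{"translation":[0,0,0],"roll":0,"gripper":20}]' 58
python3 - <<'E'
from h import *
print(delta([.436,.0462,-.0036]),yaw())
E
```

```text
time: 15.6
position: [0.4279, 0.0469, 0.2056]
tool_rot: [0.775, 0.632, -0.003, -0.004]
ft_force: [-0.1, -0.0, -0.8]
grip_width: 0.0275
grip_force: 58.0
time: 16.02
position: [0.4336, 0.0433, 0.0519]
tool_rot: [0.775, 0.632, -0.004, -0.004]
ft_force: [0.1, 0.1, -1.2]
grip_width: 0.0274
grip_force: 58.0
time: 16.27
position: [0.4385, 0.0429, 0.0584]
tool_rot: [0.775, 0.632, 0.002, 0.002]
ft_force: [0.5, -0.2, -0.8]
grip_width: 0.0274
grip_force: 58.0
[ 2.7 -3.4 62. ] 78.42549960746877
```

```bash
python3 -m creep '[{"translation":[2.7,-3.4,15],"roll":0,"gripper":20},{"translation":[2.7,-3.4,30],"roll":0,"gripper":20},{"translation":[2.7,-3.4,45],"roll":0,"gripper":20},{"translation":[2.7,-3.4,55],"roll":0,"gripper":20},{"translation":[2.7,-3.4,55],"roll":0,"gripper":20}]' 58
python3 -m creep '[{"translation":[0,0,2],"roll":0,"gripper":20},{"translation":[0,0,4],"roll":0,"gripper":20},{"translation":[0,0,6],"roll":0,"gripper":20},{"translation":[0,0,6],"roll":0,"gripper":20}]' 58
python3 -m creep '[{"translation":[0,0,0.7],"roll":0,"gripper":20},{"translation":[0,0,0.7],"roll":0,"gripper":20},{"translation":[0,0,0.7],"roll":0,"gripper":20}]' 20
```

```text
time: 16.68
position: [0.4348, 0.0464, 0.0021]
tool_rot: [0.775, 0.632, 0.001, 0.001]
ft_force: [-0.4, 0.2, -0.9]
grip_width: 0.0274
grip_force: 58.0
time: 17.02
position: [0.4349, 0.0464, -0.0036]
tool_rot: [0.775, 0.632, 0.001, 0.001]
ft_force: [0.8, -0.4, 3.4]
grip_width: 0.0279
grip_force: 58.0
time: 17.27
position: [0.4348, 0.0464, -0.0036]
tool_rot: [0.775, 0.632, 0.001, 0.001]
ft_force: [-0.1, -0.4, 11.9]
grip_width: 0.0276
grip_force: 20.0
```

```bash
python3 -m creep '[{"translation":[0,0,-0.5],"roll":0,"gripper":30},{"translation":[0,0,-0.5],"roll":0,"gripper":40},{"translation":[0,0,-0.5],"roll":0,"gripper":60},{"translation":[0,0,-0.5],"roll":0,"gripper":60},{"translation":[0,0,-0.5],"roll":0,"gripper":60}]' 20
python3 -m creep '[{"translation":[0,0,-10],"roll":0,"gripper":60},{"translation":[0,0,-30],"roll":0,"gripper":60},{"translation":[0,0,-70],"roll":0,"gripper":60},{"translation":[0,0,-110],"roll":0,"gripper":60},{"translation":[0,0,-150],"roll":0,"gripper":60}]' 20
python3 -m creep '[{"translation":[0,0,-40],"roll":-5,"gripper":60},{"translation":[0,0,-80],"roll":-10.5,"gripper":60},{"translation":[0,0,-120],"roll":-10.5,"gripper":60},{"translation":[0,0,-160],"roll":-10.5,"gripper":60},{"translation":[0,0,-180],"roll":-10.5,"gripper":60}]' 20
python3 -m creep '[{"translation":[0,0,0],"roll":0,"gripper":60},{"translation":[0,0,0],"roll":0,"gripper":60}]' 20
python3 - <<'E'
from h import *
print(delta([.568,-.185,.33]),yaw(),obs()["position"])
E
```

```text
time: 17.68
position: [0.4337, 0.0466, -0.0048]
tool_rot: [0.775, 0.632, -0.0, -0.0]
ft_force: [0.6, 0.1, 0.3]
grip_width: 0.0491
grip_force: 0.0
time: 18.1
position: [0.4327, 0.0467, 0.1463]
tool_rot: [0.775, 0.632, -0.001, -0.001]
ft_force: [0.9, 0.3, 0.7]
grip_width: 0.0598
grip_force: 0.0
time: 18.52
position: [0.4353, 0.0465, 0.33]
tool_rot: [0.714, 0.7, 0.002, 0.003]
ft_force: [1.1, -0.0, 0.8]
grip_width: 0.0598
grip_force: 0.0
time: 18.68
position: [0.4339, 0.0466, 0.326]
tool_rot: [0.714, 0.7, 0.001, 0.001]
ft_force: [-0.1, 0.8, -0.3]
grip_width: 0.0602
grip_force: 0.0
[-229.   138.5   -3.6] 88.92079390002928 [0.43387589 0.04660635 0.32596061]
```

```bash
python3 -m creep '[{"translation":[-34,20,0],"roll":0,"gripper":60},{"translation":[-68,40,0],"roll":0,"gripper":60},{"translation":[-102,60,0],"roll":0,"gripper":60},{"translation":[-136,80,0],"roll":0,"gripper":60},{"translation":[-170,100,0],"roll":0,"gripper":60}]' 20
python3 -m creep '[{"translation":[-30,19,0],"roll":0,"gripper":60},{"translation":[-59,38,0],"roll":0,"gripper":60},{"translation":[-59,38,0],"roll":0,"gripper":60},{"translation":[-59,38,0],"roll":0,"gripper":60},{"translation":[-59,38,0],"roll":0,"gripper":60}]' 20
python3 - <<'E'
from h import *
c,im=snap("wrist","w6",s=1.5);print(obs()["position"],yaw(),c[2])
import pickle;pickle.dump(c,open("c6.pkl","wb"))
E
```

```text
time: 19.1
position: [0.5297, -0.1263, 0.3223]
tool_rot: [0.714, 0.7, -0.001, -0.003]
ft_force: [0.6, 0.1, 0.7]
grip_width: 0.0605
grip_force: 0.0
time: 19.52
position: [0.5659, -0.1841, 0.3226]
tool_rot: [0.714, 0.7, -0.001, -0.003]
ft_force: [0.2, -0.4, -0.7]
grip_width: 0.0599
grip_force: 0.0
[ 0.56594963 -0.1835925   0.32329828] 88.94137093896228 [-0.56731916 -0.22676261  0.45717042]
```

View pics/w6.png

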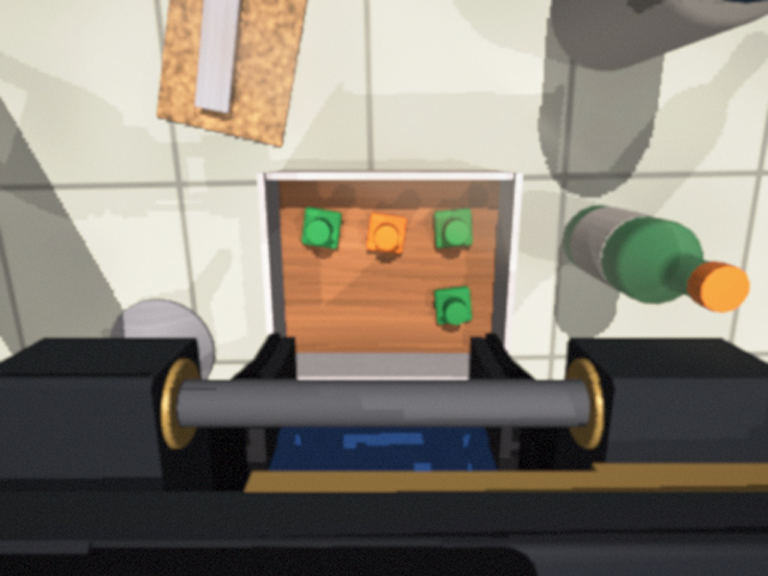

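```bash
cat >> h.py <<'E'
def plugs(im,roi):
    """centres of bright plug tops, (colour,u,v,r)"""
    x0,y0,x1,y1=roi; h=cv2.cvtColor(im,cv2.COLOR_BGR2HSV); out=[]
    for n,lo,hi in(("orange",(7,225,120),(20,255,255)),("green",(50,120,50),(85,255,255))):
        m=cv2.inRange(h,lo,hi); k=np.zeros_like(m); k[y0:y1,x0:x1]=m[y0:y1,x0:x1]
        for cn in cv2.findContours(k,0,2)[0]:
            if cv2.contourArea(cn)>120: 
                b=cv2.boundingRect(cn); M=cv2.moments(cn); out.append((n,b,(round(M["m10"]/M["m00"],1),round(M["m01"]/M["m00"],1))))
    return out
E
python3 - <<'E'
from h import *
import pickle;c=pickle.load(open("c6.pkl","rb"));im=np.load("pics/w6.npy")
for p in plugs(im,(185,120,335,235)):print(p)
for n,u,v in(("g1",318,232),("o",387,238),("g2",457,231),("g3",456,313)):print(n,onz(c,(u/1.5,v/1.5),.068).round(4))
h=cv2.cvtColor(im,cv2.COLOR_BGR2HSV)
for n,u,v in(("g1",318,232),("o",387,238),("ocap",375,222),("wood",420,280),("gcap",335,218)):print(n,h[int(v/1.5),int(u/1.5)])
print("front wall corners",[onz(c,(u/1.5,v/1.5),.081).round(4) for u,v in((262,173),(520,175))])
E
```

```text
('green', (290, 191, 24, 25), (301.8, 203.4))
('green', (202, 138, 25, 28), (214.0, 151.6))
g1 [ 0.5092 -0.1768  0.068 ]
o [ 0.5685 -0.1831  0.068 ]
g2 [ 0.6286 -0.1781  0.068 ]
g3 [ 0.6291 -0.252   0.068 ]
g1 [ 68 160 193]
o [ 17 187 249]
ocap [ 16 183 249]
wood [ 12 150 190]
gcap [ 67 156 172]
front wall corners [array([ 0.4681, -0.126 ,  0.081 ]), array([ 0.6769, -0.1316,  0.081 ])]
```

```bash
python3 -m creep '[{"translation":[2,-19,40],"roll":0,"gripper":60},{"translation":[4,-38,80],"roll":0,"gripper":60},{"translation":[6,-57,120],"roll":0,"gripper":60},{"translation":[6,-57,160],"roll":0,"gripper":60},{"translation":[6,-57,160],"roll":0,"gripper":40}]' 20
python3 -m creep '[{"translation":[0,0,0],"roll":0,"gripper":40},{"translation":[0,0,0],"roll":0,"gripper":40},{"translation":[0,0,0],"roll":0,"gripper":40},{"translation":[0,0,0],"roll":0,"gripper":40}]' 20
python3 - <<'E'
from h import *
c,im=snap("wrist","w7",s=1.5);print(obs()["position"],yaw(),obs()["grip_width"])
import pickle;c6=pickle.load(open("c6.pkl","rb"));pickle.dump(c,open("c7.pkl","wb"))
print("bottle edge",[onz(c6,(567/1.5,238/1.5),z).round(3).tolist() for z in(0,.05,.1)])
E
```

```text
time: 19.98
position: [0.5038, -0.1732, 0.1596]
tool_rot: [0.713, 0.701, -0.002, -0.007]
ft_force: [-1.2, 1.3, 0.8]
grip_width: 0.0577
grip_force: 0.0
time: 20.32
position: [0.5128, -0.1788, 0.1678]
tool_rot: [0.714, 0.701, 0.001, 0.003]
ft_force: [-0.8, -0.3, 0.2]
grip_width: 0.0419
grip_force: 0.0
[ 0.51236922 -0.17866957  0.16750724] 88.94357209114632 0.0409012587496005
bottle edge [[0.748, -0.197, 0.0], [0.73, -0.189, 0.05], [0.712, -0.181, 0.1]]
```

View pics/w7.png

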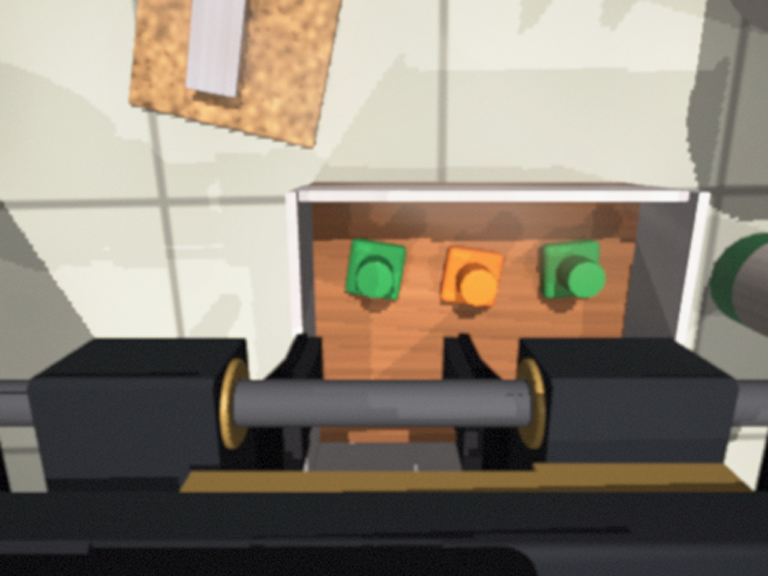

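```bash
python3 - <<'E'
from h import *
import pickle;c6=pickle.load(open("c6.pkl","rb"));c7=pickle.load(open("c7.pkl","rb"))
for n,a,b in(("g1",(318,232),(376,278)),("o",(387,238),(477,285)),("g2",(457,231),(583,278))):
    a=np.array(a)/1.5;b=np.array(b)/1.5
    print(n,tri([(c6,a),(c7,b)]).round(4),onz(c7,b,.068).round(4))
print("bottle edge",[onz(c7,(712/1.5,278/1.5),z).round(3).tolist() for z in(0,.02)])
print(obs()["position"])
E
```

```text
g1 [ 0.5093 -0.1766  0.0666] [ 0.5096 -0.1759  0.068 ]
o [ 0.5687 -0.1846  0.0565] [ 0.5666 -0.1811  0.068 ]
g2 [ 0.6295 -0.1797  0.0605] [ 0.6263 -0.1782  0.068 ]
bottle edge [[0.745, -0.198, 0.0], [0.732, -0.192, 0.02]]
[ 0.51236922 -0.17866957  0.16750724]
```

```bash
python3 -m creep '[{"translation":[2.4,-3,30],"roll":0,"gripper":38},{"translation":[2.4,-3,60],"roll":0,"gripper":38},{"translation":[2.4,-3,90],"roll":0,"gripper":38},{"translation":[2.4,-3,100],"roll":0,"gripper":38},{"translation":[2.4,-3,100],"roll":0,"gripper":38}]' 20
python3 -m creep '[{"translation":[0,0,0],"roll":0,"gripper":38},{"translation":[0,0,0],"roll":0,"gripper":38},{"translation":[0,0,0],"roll":0,"gripper":38}]' 20
python3 - <<'E'
from h import *
print(obs()["position"],delta([.5094,-.1763,.037]))
E
```

```text
time: 20.78
position: [0.5067, -0.1749, 0.0638]
tool_rot: [0.714, 0.7, -0.0, -0.002]
ft_force: [-0.4, -0.8, 0.1]
grip_width: 0.0378
grip_force: 0.0
time: 21.03
position: [0.509, -0.1762, 0.0671]
tool_rot: [0.714, 0.7, 0.001, 0.002]
ft_force: [0.3, -0.2, 0.9]
grip_width: 0.0382
grip_force: 0.0
[ 0.50897455 -0.176235    0.06708826] [ 0.   0.3 30.1]
```

Settled on target; descend and grip.

```bash
python3 -m creep '[{"translation":[0,0,8],"roll":0,"gripper":38},{"translation":[0,0,16],"roll":0,"gripper":38},{"translation":[0,0,24],"roll":0,"gripper":38},{"translation":[0,0,29],"roll":0,"gripper":38},{"translation":[0,0,29],"roll":0,"gripper":15}]' 20
python3 -m creep '[{"translation":[0,0,0],"roll":0,"gripper":15},{"translation":[0,0,0],"roll":0,"gripper":15},{"translation":[0,0,0],"roll":0,"gripper":15},{"translation":[0,0,0],"roll":0,"gripper":15},{"translation":[0,0,0],"roll":0,"gripper":15}]' 20
python3 -m creep '[{"translation":[0,0,-20],"roll":0,"gripper":15},{"translation":[0,0,-50],"roll":0,"gripper":15},{"translation":[0,0,-90],"roll":0,"gripper":15},{"translation":[0,0,-130],"roll":0,"gripper":15},{"translation":[0,0,-150],"roll":0,"gripper":15}]' 20
```

```text
time: 21.45
position: [0.5077, -0.1754, 0.0353]
tool_rot: [0.714, 0.7, 0.0, -0.0]
ft_force: [0.8, -0.8, 0.3]
grip_width: 0.0358
grip_force: 0.1
time: 21.87
position: [0.5075, -0.1754, 0.0363]
tool_rot: [0.714, 0.7, -0.0, -0.0]
ft_force: [0.3, 0.3, -0.6]
grip_width: 0.0213
grip_force: 20.0
time: 22.28
position: [0.5092, -0.1764, 0.1907]
tool_rot: [0.714, 0.7, 0.001, 0.003]
ft_force: [0.6, 0.2, -0.2]
grip_width: 0.021
grip_force: 20.0
```

```bash
python3 -m creep '[{"translation":[38,0,0],"roll":0,"gripper":15},{"translation":[76,0,0],"roll":0,"gripper":15},{"translation":[114,0,0],"roll":0,"gripper":15},{"translation":[152,-2,0],"roll":0,"gripper":15},{"translation":[190,-3,0],"roll":0,"gripper":15}]' 25
python3 -m creep '[{"translation":[38,-2,0],"roll":0,"gripper":15},{"translation":[76,-4,0],"roll":0,"gripper":15},{"translation":[114,-6,0],"roll":0,"gripper":15},{"translation":[152,-8,0],"roll":0,"gripper":15},{"translation":[190,-9,0],"roll":0,"gripper":15}]' 25
python3 -m creep '[{"translation":[18,0,0],"roll":0,"gripper":15},{"translation":[36,0,0],"roll":0,"gripper":15},{"translation":[36,0,0],"roll":0,"gripper":15},{"translation":[36,0,0],"roll":0,"gripper":15},{"translation":[36,0,0],"roll":0,"gripper":15}]' 25
python3 - <<'E'
from h import *
c,im=snap("wrist","w8",s=1.5);print(obs()["position"],yaw(),obs()["grip_width"])
import pickle;pickle.dump(c,open("c8.pkl","wb"))
print(viewer.recognise("wrist","cup")); print(viewer.recognise("wrist","bowl"))
E
```

```text
time: 22.7
position: [0.5075, 0.0161, 0.1865]
tool_rot: [0.714, 0.7, 0.0, 0.0]
ft_force: [0.0, -0.2, -0.4]
grip_width: 0.0214
grip_force: 25.0
time: 23.12
position: [0.5018, 0.2065, 0.1864]
tool_rot: [0.714, 0.7, -0.0, -0.0]
ft_force: [1.1, -0.5, -0.0]
grip_width: 0.0213
grip_force: 25.0
time: 23.53
position: [0.503, 0.24, 0.1861]
tool_rot: [0.714, 0.7, -0.001, 0.0]
ft_force: [-0.5, 0.3, -0.7]
grip_width: 0.0215
grip_force: 25.0
[0.50320316 0.23963141 0.18614891] 88.86581067199117 0.021422463399187262
[{'bbox': [178.6, 22.3, 147.0, 147.5], 'p': 0.93}]
[]
```

View pics/w8.png

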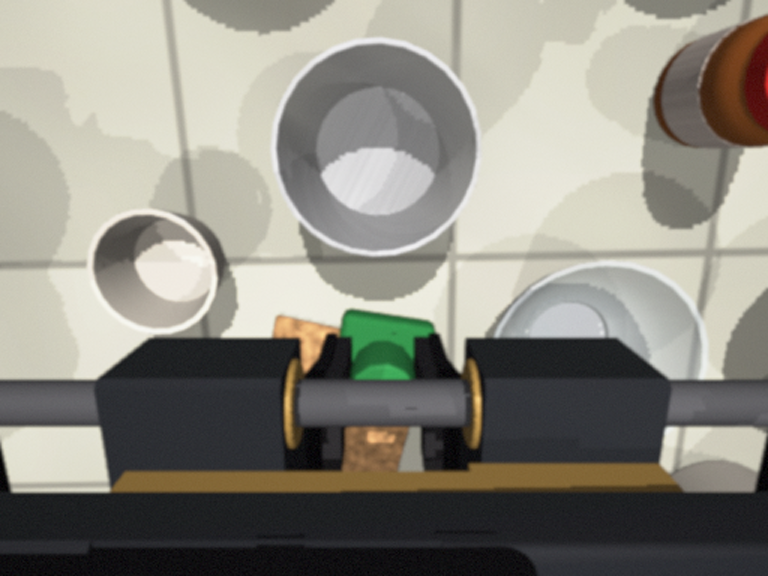

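```bash
python3 - <<'E'
from h import *
c=cam("wrist")
for z in(.07,.085,.1):
    p=onz(c,(376/1.5,146/1.5),z); e=[onz(c,(u/1.5,146/1.5),z) for u in(274,479)]; print(z,p.round(4),np.linalg.norm(e[0]-e[1])/2)
p=onz(c,(376/1.5,146/1.5),.085)
print(delta([p[0],p[1],.186]))
print("bowl top edge",onz(c,(612/1.5,263/1.5),.06),"right",onz(c,(707/1.5,340/1.5),.06))
E
```

```text
0.07 [0.5013 0.3144 0.07  ] 0.05710948712952025
0.085 [0.5014 0.3142 0.085 ] 0.05415634987671175
0.1 [0.5016 0.314  0.1   ] 0.05120321262390323
[74.6 -3.5  0.2]
bowl top edge [0.64380742 0.24263569 0.06      ] right [0.70923487 0.19111493 0.06      ]
```

```bash
python3 -m creep '[{"translation":[30,-2,0],"roll":0,"gripper":15},{"translation":[60,-2,0],"roll":0,"gripper":15},{"translation":[86,-3,0],"roll":0,"gripper":15},{"translation":[90,-3.5,20],"roll":0,"gripper":15},{"translation":[90,-3.5,50],"roll":0,"gripper":15}]' 25
python3 -m creep '[{"translation":[0,0,25],"roll":0,"gripper":15},{"translation":[0,0,50],"roll":0,"gripper":15},{"translation":[0,0,75],"roll":0,"gripper":15},{"translation":[0,0,90],"roll":0,"gripper":15},{"translation":[0,0,90],"roll":0,"gripper":15}]' 25
python3 -m creep '[{"translation":[0,0,0],"roll":0,"gripper":38},{"translation":[0,0,0],"roll":0,"gripper":38},{"translation":[0,0,0],"roll":0,"gripper":38},{"translation":[0,0,0],"roll":0,"gripper":38}]' 20
python3 -m creep '[{"translation":[0,0,-20],"roll":0,"gripper":38},{"translation":[0,0,-50],"roll":0,"gripper":38},{"translation":[0,0,-90],"roll":0,"gripper":38},{"translation":[0,0,-130],"roll":0,"gripper":38},{"translation":[0,0,-150],"roll":0,"gripper":38}]' 20
python3 - <<'E'
from h import *
print(obs()["position"],yaw(),delta([.628,-.179,.18]))
E
```

```text
time: 24.1
position: [0.5047, 0.3331, 0.1389]
tool_rot: [0.713, 0.701, 0.004, 0.002]
ft_force: [1.6, -0.1, -1.2]
grip_width: 0.0216
grip_force: 25.0
time: 24.52
position: [0.4994, 0.3285, 0.0428]
tool_rot: [0.714, 0.7, -0.004, -0.001]
ft_force: [0.1, -0.3, -1.0]
grip_width: 0.0214
grip_force: 25.0
time: 24.85
position: [0.5027, 0.331, 0.0478]
tool_rot: [0.714, 0.7, 0.001, 0.001]
ft_force: [0.1, -0.4, 0.5]
grip_width: 0.0359
grip_force: 0.0
time: 25.27
position: [0.504, 0.332, 0.2025]
tool_rot: [0.714, 0.7, 0.004, 0.002]
ft_force: [0.2, 0.6, 0.1]
grip_width: 0.0379
grip_force: 0.0
[0.50401902 0.33195246 0.20245847] 88.93062777850815 [-508.6  133.3   21.6]
```

```bash
python3 -m creep '[{"translation":[-39,0,0],"roll":0,"gripper":38},{"translation":[-78,0,0],"roll":0,"gripper":38},{"translation":[-117,5,0],"roll":0,"gripper":38},{"translation":[-156,15,0],"roll":0,"gripper":38},{"translation":[-195,25,0],"roll":0,"gripper":38}]' 20
python3 -m creep '[{"translation":[-38,10,0],"roll":0,"gripper":38},{"translation":[-76,25,0],"roll":0,"gripper":38},{"translation":[-112,40,0],"roll":0,"gripper":38},{"translation":[-148,55,0],"roll":0,"gripper":38},{"translation":[-184,70,0],"roll":0,"gripper":38}]' 20
python3 -m creep '[{"translation":[-35,10,0],"roll":0,"gripper":38},{"translation":[-70,20,0],"roll":0,"gripper":38},{"translation":[-105,30,0],"roll":0,"gripper":38},{"translation":[-130,38,15],"roll":0,"gripper":38},{"translation":[-130,38,22],"roll":0,"gripper":38}]' 20
python3 -m creep '[{"translation":[0,0,30],"roll":0,"gripper":38},{"translation":[0,0,60],"roll":0,"gripper":38},{"translation":[0,0,90],"roll":0,"gripper":38},{"translation":[0,0,110],"roll":0,"gripper":38},{"translation":[0,0,110],"roll":0,"gripper":38}]' 20
python3 -m creep '[{"translation":[0,0,0],"roll":0,"gripper":38},{"translation":[0,0,0],"roll":0,"gripper":38},{"translation":[0,0,0],"roll":0,"gripper":38}]' 20
python3 - <<'E'
from h import *
print(obs()["position"],delta([.6285,-.179,.037]))
E
```

```text
time: 25.68
position: [0.5228, 0.134, 0.1977]
tool_rot: [0.713, 0.701, 0.001, 0.001]
ft_force: [0.1, 0.1, 0.2]
grip_width: 0.0379
grip_force: 0.0
time: 26.1
position: [0.59, -0.052, 0.1976]
tool_rot: [0.714, 0.7, 0.001, 0.001]
ft_force: [0.5, 0.7, 0.9]
grip_width: 0.0381
grip_force: 0.0
time: 26.52
position: [0.6269, -0.1871, 0.1748]
tool_rot: [0.715, 0.699, 0.0, 0.003]
ft_force: [0.0, 0.1, -0.6]
grip_width: 0.0379
grip_force: 0.0
time: 26.93
position: [0.6214, -0.1785, 0.0602]
tool_rot: [0.714, 0.7, -0.002, -0.004]
ft_force: [-0.6, 0.8, -0.6]
grip_width: 0.0375
grip_force: 0.0
time: 27.18
position: [0.6265, -0.1811, 0.0667]
tool_rot: [0.714, 0.701, 0.001, 0.002]
ft_force: [1.1, -1.0, -0.3]
grip_width: 0.038
grip_force: 0.0
[ 0.62653285 -0.18107209  0.06665403] [ 2.2  1.8 29.7]
```

```bash
python3 -m creep '[{"translation":[2,2,8],"roll":0,"gripper":38},{"translation":[2,2,16],"roll":0,"gripper":38},{"translation":[2,2,24],"roll":0,"gripper":38},{"translation":[2,2,29],"roll":0,"gripper":38},{"translation":[2,2,29],"roll":0,"gripper":15}]' 20
python3 -m creep '[{"translation":[0,0,0],"roll":0,"gripper":15},{"translation":[0,0,0],"roll":0,"gripper":15},{"translation":[0,0,0],"roll":0,"gripper":15},{"translation":[0,0,0],"roll":0,"gripper":15},{"translation":[0,0,0],"roll":0,"gripper":15}]' 25
python3 -m creep '[{"translation":[0,0,-20],"roll":0,"gripper":15},{"translation":[0,0,-50],"roll":0,"gripper":15},{"translation":[0,0,-90],"roll":0,"gripper":15},{"translation":[0,0,-130],"roll":0,"gripper":15},{"translation":[0,0,-160],"roll":0,"gripper":15}]' 25
python3 - <<'E'
from h import *
print(delta([.504,.25,.20]))
E
```

```text
time: 27.6
position: [0.6262, -0.1783, 0.0337]
tool_rot: [0.714, 0.7, -0.0, -0.001]
ft_force: [-0.2, -0.1, -1.1]
grip_width: 0.036
grip_force: 0.0
time: 28.02
position: [0.6271, -0.1788, 0.0355]
tool_rot: [0.714, 0.7, 0.0, 0.0]
ft_force: [-0.0, -0.4, -0.3]
grip_width: 0.0326
grip_force: 24.9
time: 28.43
position: [0.6279, -0.1791, 0.1988]
tool_rot: [0.714, 0.7, 0.001, 0.002]
ft_force: [0.5, -0.5, 0.5]
grip_width: 0.0319
grip_force: 24.9
[ 426.7 -131.9   -2.3]
```

```bash
python3 -m creep '[{"translation":[20,-6,0],"roll":0,"gripper":15},{"translation":[55,-18,0],"roll":0,"gripper":15},{"translation":[90,-30,0],"roll":0,"gripper":15},{"translation":[125,-42,0],"roll":0,"gripper":15},{"translation":[160,-54,0],"roll":0,"gripper":15}]' 25
python3 -m creep '[{"translation":[35,-12,0],"roll":0,"gripper":15},{"translation":[70,-24,0],"roll":0,"gripper":15},{"translation":[105,-36,0],"roll":0,"gripper":15},{"translation":[140,-48,0],"roll":0,"gripper":15},{"translation":[170,-60,0],"roll":0,"gripper":15}]' 25
python3 -m creep '[{"translation":[30,-6,0],"roll":0,"gripper":15},{"translation":[60,-12,0],"roll":0,"gripper":15},{"translation":[97,-18,0],"roll":0,"gripper":15},{"translation":[97,-18,0],"roll":0,"gripper":15},{"translation":[97,-18,0],"roll":0,"gripper":15}]' 25
python3 - <<'E'
from h import *
c,im=snap("wrist","w9",s=1.0);print(obs()["position"],yaw(),obs()["grip_width"],viewer.recognise("wrist","cup"),viewer.recognise("wrist","green1"))
E
```

```text
time: 28.85
position: [0.5752, -0.0164, 0.1956]
tool_rot: [0.714, 0.7, 0.0, 0.0]
ft_force: [0.8, -0.0, -0.5]
grip_width: 0.0325
grip_force: 24.9
time: 29.27
position: [0.5183, 0.1555, 0.1956]
tool_rot: [0.714, 0.701, 0.0, 0.0]
ft_force: [-0.3, -0.1, -0.5]
grip_width: 0.0317
grip_force: 24.9
time: 29.68
position: [0.5024, 0.2525, 0.1954]
tool_rot: [0.712, 0.702, 0.0, 0.0]
ft_force: [0.2, -0.7, 0.1]
grip_width: 0.0322
grip_force: 24.9
[0.50270938 0.25116731 0.19533389] 89.04017595016857 0.03236209451370978 [{'bbox': [187.8, 48.0, 135.2, 135.8], 'p': 0.75}] [{'bbox': [228.9, 80.3, 44.3, 36.9], 'p': 0.84}]
```

View pics/w9.png

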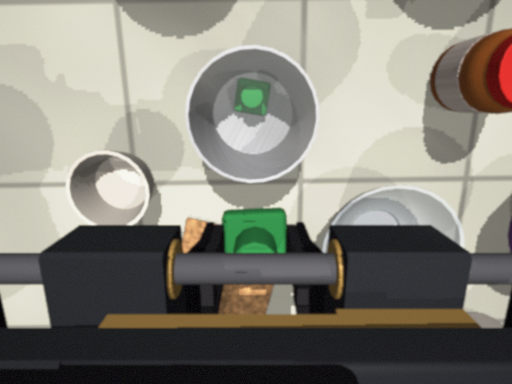

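```bash
python3 -m creep '[{"translation":[25,0,0],"roll":0,"gripper":15},{"translation":[49,1,0],"roll":0,"gripper":15},{"translation":[49,1,30],"roll":0,"gripper":15},{"translation":[49,1,60],"roll":0,"gripper":15},{"translation":[49,1,90],"roll":0,"gripper":15}]' 25
python3 -m creep '[{"translation":[0,0,25],"roll":0,"gripper":15},{"translation":[0,0,45],"roll":0,"gripper":15},{"translation":[0,0,55],"roll":0,"gripper":15},{"translation":[0,0,55],"roll":0,"gripper":15},{"translation":[0,0,55],"roll":0,"gripper":15}]' 25
python3 -m creep '[{"translation":[0,0,0],"roll":0,"gripper":46},{"translation":[0,0,0],"roll":0,"gripper":46},{"translation":[0,0,0],"roll":0,"gripper":46},{"translation":[0,0,0],"roll":0,"gripper":46}]' 20
python3 -m creep '[{"translation":[0,0,-20],"roll":0,"gripper":46},{"translation":[0,0,-50],"roll":0,"gripper":46},{"translation":[0,0,-90],"roll":0,"gripper":46},{"translation":[0,0,-130],"roll":0,"gripper":46},{"translation":[0,0,-150],"roll":0,"gripper":46}]' 20
python3 - <<'E'
from h import *
print(obs()["position"],yaw(),delta([.628,-.252,.18]))
E
```

```text
time: 30.25
position: [0.5062, 0.2987, 0.105]
tool_rot: [0.714, 0.7, 0.001, 0.001]
ft_force: [0.3, 0.5, -0.4]
grip_width: 0.0322
grip_force: 24.9
time: 30.67
position: [0.5056, 0.2988, 0.0503]
tool_rot: [0.714, 0.7, -0.0, -0.0]
ft_force: [-0.3, 0.3, 0.3]
grip_width: 0.032
grip_force: 24.9
time: 31.0
position: [0.5057, 0.3, 0.0514]
tool_rot: [0.714, 0.7, 0.001, 0.0]
ft_force: [-0.1, 0.4, 1.0]
grip_width: 0.0443
grip_force: 0.0
time: 31.42
position: [0.5072, 0.3007, 0.2057]
tool_rot: [0.714, 0.701, 0.004, 0.002]
ft_force: [0.8, -0.1, 0.3]
grip_width: 0.0459
grip_force: 0.0
[0.50718213 0.3007424  0.20572991] 88.93762455377485 [-550.5  130.9   25.1]
```

```bash
python3 -m creep '[{"translation":[-39,0,0],"roll":0,"gripper":38},{"translation":[-78,0,0],"roll":0,"gripper":38},{"translation":[-117,5,0],"roll":0,"gripper":38},{"translation":[-156,15,0],"roll":0,"gripper":38},{"translation":[-195,25,0],"roll":0,"gripper":38}]' 20
python3 -m creep '[{"translation":[-38,10,0],"roll":0,"gripper":38},{"translation":[-76,25,0],"roll":0,"gripper":38},{"translation":[-112,40,0],"roll":0,"gripper":38},{"translation":[-148,55,0],"roll":0,"gripper":38},{"translation":[-184,70,0],"roll":0,"gripper":38}]' 20
python3 -m creep '[{"translation":[-35,10,0],"roll":0,"gripper":38},{"translation":[-70,20,0],"roll":0,"gripper":38},{"translation":[-105,30,0],"roll":0,"gripper":38},{"translation":[-140,36,0],"roll":0,"gripper":38},{"translation":[-160,36,10],"roll":0,"gripper":38}]' 20
python3 -m creep '[{"translation":[0,0,10],"roll":0,"gripper":38},{"translation":[0,0,10],"roll":0,"gripper":38},{"translation":[0,0,10],"roll":0,"gripper":38},{"translation":[0,0,10],"roll":0,"gripper":38}]' 20
cat >> h.py <<'E'
def blobs(im,area=60):
    h=cv2.cvtColor(im,cv2.COLOR_BGR2HSV); out=[]
    for n,lo,hi in(("green",(50,100,50),(85,255,255)),("orange",(13,165,150),(22,255,255))):
        m=cv2.morphologyEx(cv2.inRange(h,lo,hi),cv2.MORPH_OPEN,np.ones((3,3)))
        for cn in cv2.findContours(m,0,2)[0]:
            if cv2.contourArea(cn)>area: out.append((n,cv2.boundingRect(cn),int(cv2.contourArea(cn))))
    return out
E
python3 - <<'E'
from h import *
c,im=snap("wrist","w10");print(obs()["position"],yaw())
import pickle;pickle.dump(c,open("c10.pkl","wb"))
print([b for b in blobs(im)])
for t in("green1","orange1"):print(t,viewer.recognise("wrist",t))
print("expect",proj(c,[[.629,-.252,.068],[.629,-.252,.034],[.5687,-.184,.068]]))
E
```

```text
time: 31.83
position: [0.526, 0.103, 0.2012]
tool_rot: [0.713, 0.701, 0.0, 0.0]
ft_force: [1.1, 0.4, 0.3]
grip_width: 0.0385
grip_force: 0.0
time: 32.25
position: [0.5932, -0.0829, 0.201]
tool_rot: [0.714, 0.7, 0.0, 0.0]
ft_force: [1.4, 0.1, -0.7]
grip_width: 0.038
grip_force: 0.0
time: 32.67
position: [0.6284, -0.2469, 0.1929]
tool_rot: [0.714, 0.7, 0.001, 0.004]
ft_force: [0.7, -0.6, 0.2]
grip_width: 0.0376
grip_force: 0.0
time: 33.0
position: [0.6257, -0.24, 0.1805]
tool_rot: [0.713, 0.701, 0.0, -0.0]
ft_force: [0.1, -0.1, 0.2]
grip_width: 0.038
grip_force: 0.0
[ 0.62601807 -0.24008523  0.18092771] 89.01869094382471
[('green', (241, 173, 37, 37), 1092), ('green', (419, 93, 93, 82), 4913), ('orange', (171, 98, 37, 36), 913)]
green1 [{'bbox': [243.2, 172.5, 36.7, 36.8], 'p': 0.58}]
orange1 [{'bbox': [169.0, 95.9, 40.7, 43.2], 'p': 0.72}]
expect [[259.00191251 198.41235735]
 [258.61428708 188.86013238]
 [186.13993455 121.91333524]]
```

```bash
python3 -m creep '[{"translation":[-6,3,30],"roll":0,"gripper":38},{"translation":[-12,3,60],"roll":0,"gripper":38},{"translation":[-12,3,90],"roll":0,"gripper":38},{"translation":[-12,3,111],"roll":0,"gripper":38},{"translation":[-12,3,111],"roll":0,"gripper":38}]' 20
python3 -m creep '[{"translation":[0,0,0],"roll":0,"gripper":38},{"translation":[0,0,0],"roll":0,"gripper":38},{"translation":[0,0,0],"roll":0,"gripper":38}]' 20
python3 - <<'E'
from h import *
print(obs()["position"],delta([.629,-.252,.0395]))
E
```

```text
time: 33.57
position: [0.6254, -0.2511, 0.0646]
tool_rot: [0.713, 0.701, -0.001, -0.005]
ft_force: [0.2, 0.6, -0.7]
grip_width: 0.0379
grip_force: 0.0
time: 33.82
position: [0.6303, -0.2543, 0.0717]
tool_rot: [0.714, 0.701, 0.001, 0.002]
ft_force: [-0.2, 0.8, -0.4]
grip_width: 0.038
grip_force: 0.0
[ 0.63027632 -0.25432531  0.07173289] [ 2.4 -1.4 32.2]
```

```bash
python3 -m creep '[{"translation":[2,-1,8],"roll":0,"gripper":38},{"translation":[2,-1,16],"roll":0,"gripper":38},{"translation":[2,-1,24],"roll":0,"gripper":38},{"translation":[2,-1,31],"roll":0,"gripper":38},{"translation":[2,-1,31],"roll":0,"gripper":15}]' 20
python3 -m creep '[{"translation":[0,0,0],"roll":0,"gripper":15},{"translation":[0,0,0],"roll":0,"gripper":15},{"translation":[0,0,0],"roll":0,"gripper":15},{"translation":[0,0,0],"roll":0,"gripper":15},{"translation":[0,0,0],"roll":0,"gripper":15}]' 25
python3 -m creep '[{"translation":[0,0,-20],"roll":0,"gripper":15},{"translation":[0,0,-50],"roll":0,"gripper":15},{"translation":[0,0,-90],"roll":0,"gripper":15},{"translation":[0,0,-130],"roll":0,"gripper":15},{"translation":[0,0,-160],"roll":0,"gripper":15}]' 25
python3 - <<'E'
from h import *
print(delta([.502,.24,.20]))
E
```

```text
time: 34.23
position: [0.6262, -0.2509, 0.036]
tool_rot: [0.714, 0.7, -0.001, -0.002]
ft_force: [0.1, 0.3, 0.6]
grip_width: 0.0358
grip_force: 0.0
time: 34.65
position: [0.6278, -0.2519, 0.0386]
tool_rot: [0.714, 0.7, 0.0, 0.0]
ft_force: [-0.4, -0.0, 0.1]
grip_width: 0.0211
grip_force: 25.0
time: 35.07
position: [0.6285, -0.2522, 0.202]
tool_rot: [0.714, 0.7, 0.0, 0.002]
ft_force: [0.7, -0.4, 0.1]
grip_width: 0.0212
grip_force: 25.0
[ 489.8 -135.8    0.6]
```

```bash
python3 -m creep '[{"translation":[20,-6,0],"roll":0,"gripper":15},{"translation":[57,-18,0],"roll":0,"gripper":15},{"translation":[95,-30,0],"roll":0,"gripper":15},{"translation":[133,-42,0],"roll":0,"gripper":15},{"translation":[170,-54,0],"roll":0,"gripper":15}]' 25
python3 -m creep '[{"translation":[37,-12,0],"roll":0,"gripper":15},{"translation":[74,-24,0],"roll":0,"gripper":15},{"translation":[111,-36,0],"roll":0,"gripper":15},{"translation":[148,-48,0],"roll":0,"gripper":15},{"translation":[185,-60,0],"roll":0,"gripper":15}]' 25
python3 -m creep '[{"translation":[36,-6,0],"roll":0,"gripper":15},{"translation":[72,-12,0],"roll":0,"gripper":15},{"translation":[108,-18,0],"roll":0,"gripper":15},{"translation":[135,-22,0],"roll":0,"gripper":15},{"translation":[135,-22,0],"roll":0,"gripper":15}]' 25
python3 -m creep '[{"translation":[0,0,0],"roll":0,"gripper":15},{"translation":[0,0,0],"roll":0,"gripper":15},{"translation":[0,0,0],"roll":0,"gripper":15}]' 25
python3 - <<'E'
from h import *
c,im=snap("wrist","w11");print(obs()["position"],yaw(),obs()["grip_width"]);print(blobs(im))
b=viewer.recognise("wrist","cup");print(b)
for k in b[:1]:
    x,y,w,h=k["bbox"]; p=onz(c,(x+w/2,y+h/2),.085); print("cup",p,delta([p[0],p[1],.0]))
E
```

```text
time: 35.48
position: [0.576, -0.0793, 0.1986]
tool_rot: [0.714, 0.7, 0.0, 0.0]
ft_force: [0.5, 1.0, -1.2]
grip_width: 0.0215
grip_force: 25.0
time: 35.9
position: [0.5196, 0.107, 0.1987]
tool_rot: [0.714, 0.7, 0.0, 0.0]
ft_force: [0.5, 0.3, -0.1]
grip_width: 0.0214
grip_force: 25.0
time: 36.32
position: [0.4998, 0.2456, 0.1987]
tool_rot: [0.712, 0.702, 0.001, -0.001]
ft_force: [-0.3, 0.0, 0.1]
grip_width: 0.0211
grip_force: 25.0
time: 36.57
position: [0.5011, 0.2396, 0.1983]
tool_rot: [0.714, 0.7, -0.0, 0.0]
ft_force: [0.1, 0.4, -1.0]
grip_width: 0.0214
grip_force: 25.0
[0.50121005 0.23946476 0.1982837 ] 88.81209616017841 0.021174567447972636
[('green', (222, 205, 62, 49), 2159), ('green', (242, 75, 35, 49), 843)]
[{'bbox': [188.1, 29.9, 135.0, 138.5], 'p': 0.7}]
cup [0.5030713  0.31287423 0.085     ] [ 73.5   0.3 198.3]
```

```bash
python3 -m creep '[{"translation":[25,-4,0],"roll":0,"gripper":15},{"translation":[50,-8,0],"roll":0,"gripper":15},{"translation":[75,-12,0],"roll":0,"gripper":15},{"translation":[75,-12,30],"roll":0,"gripper":15},{"translation":[75,-12,60],"roll":0,"gripper":15}]' 25
python3 -m creep '[{"translation":[0,0,25],"roll":0,"gripper":15},{"translation":[0,0,50],"roll":0,"gripper":15},{"translation":[0,0,68],"roll":0,"gripper":15},{"translation":[0,0,68],"roll":0,"gripper":15},{"translation":[0,0,68],"roll":0,"gripper":15}]' 25
python3 -m creep '[{"translation":[0,0,0],"roll":0,"gripper":34},{"translation":[0,0,0],"roll":0,"gripper":34},{"translation":[0,0,0],"roll":0,"gripper":34},{"translation":[0,0,0],"roll":0,"gripper":34}]' 20
python3 -m creep '[{"translation":[0,0,-20],"roll":0,"gripper":34},{"translation":[0,0,-50],"roll":0,"gripper":34},{"translation":[0,0,-90],"roll":0,"gripper":34},{"translation":[0,0,-130],"roll":0,"gripper":38},{"translation":[0,0,-130],"roll":0,"gripper":38}]' 20
python3 -m creep '[{"translation":[-30,0,0],"roll":0,"gripper":38},{"translation":[-60,0,0],"roll":0,"gripper":38},{"translation":[-75,10,0],"roll":0,"gripper":38},{"translation":[-75,10,0],"roll":0,"gripper":38},{"translation":[-75,10,0],"roll":0,"gripper":38}]' 20
python3 - <<'E'
from h import *
c,im=snap("wrist","w12");print(obs()["position"]);print(blobs(im))
b=viewer.recognise("wrist","cup");print(b); print(delta([.5685,-.15,.2]))
E
```

```text
time: 37.08
position: [0.4926, 0.3172, 0.1396]
tool_rot: [0.714, 0.701, 0.003, 0.001]
ft_force: [0.3, 0.2, -1.2]
grip_width: 0.0215
grip_force: 25.0
time: 37.5
position: [0.4902, 0.3149, 0.0695]
tool_rot: [0.714, 0.7, -0.001, -0.0]
ft_force: [-0.5, 0.6, 0.6]
grip_width: 0.0211
grip_force: 25.0
time: 37.83
position: [0.4912, 0.3162, 0.0716]
tool_rot: [0.714, 0.7, 0.001, 0.001]
ft_force: [1.0, -1.0, 0.0]
grip_width: 0.0329
grip_force: 0.0
time: 38.25
position: [0.4954, 0.3184, 0.2092]
tool_rot: [0.714, 0.701, 0.008, 0.003]
ft_force: [0.8, 1.1, -0.0]
grip_width: 0.037
grip_force: 0.0
time: 38.67
position: [0.4995, 0.2404, 0.2009]
tool_rot: [0.714, 0.7, 0.001, 0.0]
ft_force: [0.5, 0.7, -0.0]
grip_width: 0.0378
grip_force: 0.0
[0.49909238 0.24100848 0.20067543]
[('green', (212, 75, 68, 62), 1942)]
[{'bbox': [190.3, 30.4, 130.7, 135.1], 'p': 0.75}]
[-3.90e+02  7.71e+01  3.00e-01]
```

```bash
python3 -m creep '[{"translation":[-38,5,0],"roll":0,"gripper":38},{"translation":[-76,12,0],"roll":0,"gripper":38},{"translation":[-114,20,0],"roll":0,"gripper":38},{"translation":[-152,28,0],"roll":0,"gripper":38},{"translation":[-190,36,0],"roll":0,"gripper":38}]' 20
python3 -m creep '[{"translation":[-38,8,0],"roll":0,"gripper":38},{"translation":[-76,16,0],"roll":0,"gripper":38},{"translation":[-114,24,0],"roll":0,"gripper":38},{"translation":[-152,32,0],"roll":0,"gripper":38},{"translation":[-190,40,0],"roll":0,"gripper":38}]' 20
python3 -m creep '[{"translation":[-30,0,10],"roll":0,"gripper":38},{"translation":[-42,0,20],"roll":0,"gripper":38},{"translation":[-42,0,20],"roll":0,"gripper":38},{"translation":[-42,0,20],"roll":0,"gripper":38},{"translation":[-42,0,20],"roll":0,"gripper":38}]' 20
python3 - <<'E'
from h import *
c,im=snap("wrist","w13");print(obs()["position"]);print(blobs(im))
print(proj(c,[[.568,-.182,.068]]),viewer.recognise("wrist","orange1"),viewer.recognise("wrist","green1"))
E
```

```text
time: 39.18
position: [0.5314, 0.0499, 0.2003]
tool_rot: [0.713, 0.701, 0.0, -0.0]
ft_force: [0.7, -0.4, 0.3]
grip_width: 0.0379
grip_force: 0.0
time: 39.6
position: [0.5682, -0.1412, 0.2002]
tool_rot: [0.713, 0.701, 0.0, -0.0]
ft_force: [0.2, 0.4, 0.2]
grip_width: 0.0379
grip_force: 0.0
time: 40.02
position: [0.5666, -0.1802, 0.1801]
tool_rot: [0.713, 0.701, 0.0, -0.001]
ft_force: [0.0, 0.1, 0.5]
grip_width: 0.0378
grip_force: 0.0
[ 0.56689918 -0.18018478  0.18046534]
[('green', (486, 174, 26, 74), 1176), ('orange', (238, 163, 37, 37), 1041)]
[[256.78515643 187.58733566]] [] []
```

```bash
python3 -m creep '[{"translation":[-2,1,30],"roll":0,"gripper":38},{"translation":[-2,1,60],"roll":0,"gripper":38},{"translation":[-2,1,90],"roll":0,"gripper":38},{"translation":[-2,1,110],"roll":0,"gripper":38},{"translation":[-2,1,110],"roll":0,"gripper":38}]' 20
python3 -m creep '[{"translation":[0,0,0],"roll":0,"gripper":38},{"translation":[0,0,0],"roll":0,"gripper":38},{"translation":[0,0,0],"roll":0,"gripper":38}]' 20
python3 - <<'E'
from h import *
print(obs()["position"],delta([.568,-.182,.0395]))
E
```

```text
time: 40.58
position: [0.5651, -0.1818, 0.0666]
tool_rot: [0.713, 0.701, -0.001, -0.004]
ft_force: [-1.0, 0.3, -1.2]
grip_width: 0.0381
grip_force: 0.0
time: 40.83
position: [0.5694, -0.1849, 0.0723]
tool_rot: [0.714, 0.701, 0.001, 0.002]
ft_force: [-1.0, -0.3, -0.7]
grip_width: 0.0382
grip_force: 0.0
[ 0.56942406 -0.18492059  0.07228739] [ 3.  -1.6 32.8]
```

```bash
python3 -m creep '[{"translation":[2,-1,8],"roll":0,"gripper":38},{"translation":[2,-1,16],"roll":0,"gripper":38},{"translation":[2,-1,24],"roll":0,"gripper":38},{"translation":[2,-1,32],"roll":0,"gripper":38},{"translation":[2,-1,32],"roll":0,"gripper":15}]' 20
python3 -m creep '[{"translation":[0,0,0],"roll":0,"gripper":15},{"translation":[0,0,0],"roll":0,"gripper":15},{"translation":[0,0,0],"roll":0,"gripper":15},{"translation":[0,0,0],"roll":0,"gripper":15},{"translation":[0,0,0],"roll":0,"gripper":15}]' 25
python3 -m creep '[{"translation":[0,0,-20],"roll":0,"gripper":15},{"translation":[0,0,-50],"roll":0,"gripper":15},{"translation":[0,0,-90],"roll":0,"gripper":15},{"translation":[0,0,-130],"roll":0,"gripper":15},{"translation":[0,0,-160],"roll":0,"gripper":15}]' 25
python3 - <<'E'
from h import *
print(delta([.640,.09,.20]))
E
```

```text
time: 41.25
position: [0.5655, -0.1819, 0.0362]
tool_rot: [0.714, 0.7, -0.001, -0.002]
ft_force: [0.4, 0.3, 0.6]
grip_width: 0.0357
grip_force: 0.0
time: 41.67
position: [0.5671, -0.1827, 0.0385]
tool_rot: [0.714, 0.7, 0.0, 0.0]
ft_force: [-0.6, -0.2, -0.8]
grip_width: 0.0216
grip_force: 25.0
time: 42.08
position: [0.5677, -0.1829, 0.2016]
tool_rot: [0.714, 0.7, 0.001, 0.002]
ft_force: [0.3, -0.0, 0.0]
grip_width: 0.0208
grip_force: 25.0
[274.2  67.2   1.4]
```

```bash
python3 -m creep '[{"translation":[30,6,0],"roll":0,"gripper":15},{"translation":[65,14,0],"roll":0,"gripper":15},{"translation":[100,22,0],"roll":0,"gripper":15},{"translation":[135,30,0],"roll":0,"gripper":15},{"translation":[170,38,0],"roll":0,"gripper":15}]' 25
python3 -m creep '[{"translation":[35,10,0],"roll":0,"gripper":15},{"translation":[70,20,0],"roll":0,"gripper":15},{"translation":[104,29,0],"roll":0,"gripper":15},{"translation":[104,29,0],"roll":0,"gripper":15},{"translation":[104,29,0],"roll":0,"gripper":15}]' 25
python3 -m creep '[{"translation":[0,0,0],"roll":0,"gripper":15},{"translation":[0,0,0],"roll":0,"gripper":15}]' 25
python3 - <<'E'
from h import *
c,im=snap("wrist","w14");print(obs()["position"],yaw(),obs()["grip_width"])
b=viewer.recognise("wrist","bowl");print(b)
for k in b[:2]:
    x,y,w,h=k["bbox"]; p=onz(c,(x+w/2,y+h/2),.06); print("bowl",p,np.linalg.norm(onz(c,(x,y+h/2),.06)-onz(c,(x+w,y+h/2),.06))/2,delta([p[0],p[1],.2]), im[int(y+h/2),int(x+w/2)])
ct=cam("top");viewer.camera("top");print([(np.round(k["bbox"]),k["p"],onz(ct,(k["bbox"][0]+k["bbox"][2]/2,k["bbox"][1]+k["bbox"][3]/2),.04).round(3)) for k in viewer.recognise("top","bowl")])
E
```

```text
time: 42.5
position: [0.6082, -0.0118, 0.1987]
tool_rot: [0.714, 0.7, 0.0, 0.0]
ft_force: [0.0, -0.3, -0.3]
grip_width: 0.0211
grip_force: 25.0
time: 42.92
position: [0.639, 0.0922, 0.1982]
tool_rot: [0.712, 0.702, -0.0, 0.0]
ft_force: [0.2, -0.1, -0.5]
grip_width: 0.0211
grip_force: 25.0
time: 43.08
position: [0.6387, 0.089, 0.1982]
tool_rot: [0.714, 0.7, -0.0, -0.0]
ft_force: [1.1, -0.2, -0.0]
grip_width: 0.021
grip_force: 25.0
[0.63875469 0.08869531 0.19827309] 88.8191403191997 0.02107802026592684
[{'bbox': [174.6, 0.0, 160.1, 162.9], 'p': 0.82}, {'bbox': [394.7, 0.0, 117.3, 144.5], 'p': 0.77}]
bowl [0.64001573 0.17760686 0.06      ] 0.07111905194080334 [89.  -0.7 -1.7] [206 203 203]
bowl [0.81536086 0.18178429 0.06      ] 0.051686238327836635 [ 96.8 174.5  -1.8] [190  81 153]
[(array([201.,  93.,  46.,  44.]), 0.77, array([0.846, 0.191, 0.04 ])), (array([199., 156.,  41.,  42.]), 0.63, array([0.647, 0.195, 0.04 ])), (array([ 88., 223.,  49.,  46.]), 0.57, array([0.429, 0.504, 0.04 ]))]
```

```bash
python3 -m creep '[{"translation":[28,0,0],"roll":0,"gripper":15},{"translation":[56,0,0],"roll":0,"gripper":15},{"translation":[85,1,0],"roll":0,"gripper":15},{"translation":[85,1,30],"roll":0,"gripper":15},{"translation":[85,1,60],"roll":0,"gripper":15}]' 25
python3 -m creep '[{"translation":[0,0,30],"roll":0,"gripper":15},{"translation":[0,0,60],"roll":0,"gripper":15},{"translation":[0,0,90],"roll":0,"gripper":15},{"translation":[0,0,100],"roll":0,"gripper":15},{"translation":[0,0,100],"roll":0,"gripper":15}]' 25
python3 -m creep '[{"translation":[0,0,0],"roll":0,"gripper":36},{"translation":[0,0,0],"roll":0,"gripper":36},{"translation":[0,0,0],"roll":0,"gripper":36},{"translation":[0,0,0],"roll":0,"gripper":36}]' 20
python3 -m creep '[{"translation":[0,0,-20],"roll":0,"gripper":36},{"translation":[0,0,-50],"roll":0,"gripper":36},{"translation":[0,0,-90],"roll":0,"gripper":36},{"translation":[0,0,-130],"roll":0,"gripper":36},{"translation":[0,0,-170],"roll":0,"gripper":36}]' 20
python3 -m creep '[{"translation":[-30,0,-30],"roll":0,"gripper":20},{"translation":[-60,0,-60],"roll":0,"gripper":10},{"translation":[-80,0,-90],"roll":0,"gripper":5},{"translation":[-80,0,-90],"roll":0,"gripper":5},{"translation":[-80,0,-90],"roll":0,"gripper":5}]' 20
python3 - <<'E'
from h import *
c,im=snap("wrist","w15");print(obs()["position"],yaw());print([b for b in blobs(im,150) if b[0]=="orange"])
b=viewer.recognise("wrist","bowl");print(b); print(delta([.569,-.40,.30]),obs()["q"])
E
```

```text
time: 43.7
position: [0.6439, 0.1766, 0.1402]
tool_rot: [0.713, 0.701, 0.003, 0.002]
ft_force: [-0.5, -0.9, -1.2]
grip_width: 0.0212
grip_force: 25.0
time: 44.12
position: [0.6392, 0.1741, 0.0351]
tool_rot: [0.714, 0.7, -0.003, -0.002]
ft_force: [-0.0, 0.2, 0.1]
grip_width: 0.0211
grip_force: 25.0
time: 44.45
position: [0.6432, 0.1752, 0.0405]
tool_rot: [0.714, 0.7, 0.002, 0.001]
ft_force: [-0.5, 0.0, 0.1]
grip_width: 0.0345
grip_force: 0.0
time: 44.87
position: [0.6415, 0.1752, 0.2112]
tool_rot: [0.714, 0.7, 0.001, 0.0]
ft_force: [-0.1, -0.0, -1.1]
grip_width: 0.036
grip_force: 0.0
time: 45.28
position: [0.6416, 0.0939, 0.3024]
tool_rot: [0.715, 0.7, 0.003, 0.003]
ft_force: [-0.3, -0.0, -0.1]
grip_width: 0.0103
grip_force: 0.0
[0.64022976 0.0948741  0.29985804] 88.85831911675288
[]
[{'bbox': [355.6, 13.0, 123.6, 124.5], 'p': 0.94}, {'bbox': [191.8, 31.2, 121.4, 121.2], 'p': 0.59}, {'bbox': [128.3, 0.5, 17.3, 7.9], 'p': 0.47}]
[-496.7  -61.    -1.9] [-2.46100070e-02  4.79714296e-01  1.26706943e+00  4.28961069e-04
  1.39532307e+00 -5.74628558e-03]
```

```bash
python3 -m creep '[{"translation":[-38,0,0],"roll":0,"gripper":3},{"translation":[-76,-2,-5],"roll":0,"gripper":3},{"translation":[-114,-10,-10],"roll":0,"gripper":3},{"translation":[-152,-20,-10],"roll":0,"gripper":3},{"translation":[-190,-30,-10],"roll":0,"gripper":3}]' 20
python3 -m creep '[{"translation":[-38,-8,0],"roll":0,"gripper":3},{"translation":[-76,-16,0],"roll":0,"gripper":3},{"translation":[-114,-24,0],"roll":0,"gripper":3},{"translation":[-152,-31,0],"roll":0,"gripper":3},{"translation":[-190,-31,0],"roll":0,"gripper":3}]' 20
python3 -m creep '[{"translation":[-38,0,0],"roll":0,"gripper":3},{"translation":[-76,0,0],"roll":0,"gripper":3},{"translation":[-117,0,0],"roll":0,"gripper":3},{"translation":[-117,0,0],"roll":0,"gripper":3},{"translation":[-117,0,0],"roll":0,"gripper":3}]' 20
python3 - <<'E'
from h import *
im=np.load("pics/w15.npy");h=cv2.cvtColor(im,cv2.COLOR_BGR2HSV);m=cv2.inRange(h,(8,90,100),(22,255,255))
print([cv2.boundingRect(k) for k in cv2.findContours(m,0,2)[0] if cv2.contourArea(k)>80])
print(obs()["position"],yaw(),delta([.569,-.395,.221]))
E
```

```text
time: 45.8
position: [0.6055, -0.0942, 0.3065]
tool_rot: [0.713, 0.701, -0.001, -0.001]
ft_force: [0.3, -0.4, -0.2]
grip_width: 0.0029
grip_force: 0.0
time: 46.22
position: [0.5702, -0.2834, 0.3063]
tool_rot: [0.713, 0.701, -0.0, -0.003]
ft_force: [0.1, 0.0, -1.5]
grip_width: 0.0028
grip_force: 0.0
time: 46.63
position: [0.5691, -0.4015, 0.305]
tool_rot: [0.715, 0.7, 0.0, -0.002]
ft_force: [0.6, 1.2, 0.1]
grip_width: 0.0028
grip_force: 0.0
[(54, 309, 374, 19), (211, 240, 8, 58), (73, 83, 103, 171), (240, 80, 28, 29)]
[ 0.56908737 -0.40150764  0.30504454] 88.78555799387212 [ 6.2  0.  84.1]
```

```bash
python3 -m creep '[{"translation":[0,0,28],"roll":0,"gripper":3},{"translation":[0,0,56],"roll":0,"gripper":3},{"translation":[0,0,84],"roll":0,"gripper":3},{"translation":[0,0,84],"roll":0,"gripper":3},{"translation":[0,0,84],"roll":0,"gripper":3}]' 20
python3 -m creep '[{"translation":[18,0,0],"roll":0,"gripper":3},{"translation":[36,0,0],"roll":0,"gripper":3},{"translation":[50,0,0],"roll":0,"gripper":3},{"translation":[64,0,-2],"roll":0,"gripper":3},{"translation":[78,0,-2],"roll":0,"gripper":3}]' 20
python3 -m creep '[{"translation":[13,0,0],"roll":0,"gripper":3},{"translation":[26,0,0],"roll":0,"gripper":3},{"translation":[39,0,0],"roll":0,"gripper":3},{"translation":[52,0,2],"roll":0,"gripper":3},{"translation":[64,0,6],"roll":0,"gripper":3}]' 20
python3 - <<'E'
from h import *
o=obs();print(o["position"],o["ft_force"],delta([.569,-.2475,.211]))
E
```

```text
time: 47.05
position: [0.5692, -0.3975, 0.2218]
tool_rot: [0.713, 0.701, 0.0, -0.003]
ft_force: [1.1, -0.0, 0.4]
grip_width: 0.0027
grip_force: 0.0
time: 47.47
position: [0.5725, -0.3222, 0.2286]
tool_rot: [0.714, 0.701, 0.0, 0.002]
ft_force: [0.5, -2.2, 1.1]
grip_width: 0.0029
grip_force: 0.8
time: 47.88
position: [0.5723, -0.2574, 0.2202]
tool_rot: [0.714, 0.7, -0.0, -0.0]
ft_force: [-0.3, -2.1, -0.1]
grip_width: 0.0031
grip_force: 0.6
[ 0.5723283  -0.2573605   0.22017663] [-0.3364135  -2.13019086 -0.06402996] [ 9.8 -3.5  9.2]
```

```bash
python3 -m creep '[{"translation":[10,0,9],"roll":0,"gripper":3},{"translation":[21,0,16],"roll":0,"gripper":3},{"translation":[32,0,24],"roll":0,"gripper":3},{"translation":[42,0,32],"roll":0,"gripper":3},{"translation":[51,0,42],"roll":0,"gripper":3}]' 20
python3 -m creep '[{"translation":[8,0,10],"roll":0,"gripper":3},{"translation":[16,0,20],"roll":0,"gripper":3},{"translation":[22,0,32],"roll":0,"gripper":3},{"translation":[28,0,44],"roll":0,"gripper":3},{"translation":[32,0,56],"roll":0,"gripper":3}]' 20
python3 -m creep '[{"translation":[3,0,10],"roll":0,"gripper":3},{"translation":[5,0,20],"roll":0,"gripper":3},{"translation":[6,0,28],"roll":0,"gripper":3},{"translation":[6,0,32],"roll":0,"gripper":3},{"translation":[6,0,32],"roll":0,"gripper":3}]' 20
python3 - <<'E'
from h import *
o=obs();print(o["position"],o["ft_force"])
E
```

```text
time: 48.3
position: [0.5734, -0.2065, 0.1773]
tool_rot: [0.714, 0.7, 0.0, -0.0]
ft_force: [1.1, -0.3, 0.8]
grip_width: 0.0029
grip_force: 0.5
time: 48.72
position: [0.5738, -0.1746, 0.1209]
tool_rot: [0.714, 0.7, -0.0, -0.0]
ft_force: [-0.3, -0.4, 1.3]
grip_width: 0.0033
grip_force: 0.4
time: 49.13
position: [0.5734, -0.1694, 0.089]
tool_rot: [0.714, 0.7, -0.0, -0.001]
ft_force: [-0.0, 0.1, 0.2]
grip_width: 0.0028
grip_force: 0.0
[ 0.57338086 -0.16936513  0.0889528 ] [-0.04630896  0.13735272  0.24314759]
```

```bash
python3 -m creep '[{"translation":[0,0,2],"roll":0,"gripper":3},{"translation":[0,0,4],"roll":0,"gripper":3},{"translation":[0,0,4],"roll":0,"gripper":3}]' 20
python3 -m creep '[{"translation":[0,0,2],"roll":0,"gripper":3},{"translation":[0,0,3],"roll":0,"gripper":3},{"translation":[0,0,3],"roll":0,"gripper":3}]' 20
python3 -m creep '[{"translation":[0,0,1],"roll":0,"gripper":3},{"translation":[0,0,2],"roll":0,"gripper":3},{"translation":[0,0,2],"roll":0,"gripper":3}]' 20
```

```text
time: 49.38
position: [0.5743, -0.17, 0.0864]
tool_rot: [0.714, 0.7, 0.0, 0.0]
ft_force: [0.9, -0.4, 0.3]
grip_width: 0.0032
grip_force: 0.0
time: 49.63
position: [0.5746, -0.1701, 0.0851]
tool_rot: [0.714, 0.7, 0.0, 0.001]
ft_force: [-2.4, 1.4, 8.8]
grip_width: 0.0029
grip_force: 4.5
time: 49.88
position: [0.5746, -0.1701, 0.0849]
tool_rot: [0.714, 0.7, 0.0, 0.001]
ft_force: [-4.9, 2.5, 18.9]
grip_width: 0.0027
grip_force: 9.6
```

```bash
python3 -m creep '[{"translation":[0,0,-10],"roll":0,"gripper":3},{"translation":[0,0,-50],"roll":0,"gripper":3},{"translation":[0,0,-90],"roll":0,"gripper":3},{"translation":[0,0,-130],"roll":0,"gripper":3},{"translation":[0,0,-170],"roll":0,"gripper":3}]' 20
python3 -m creep '[{"translation":[0,0,-10],"roll":0,"gripper":30},{"translation":[38,0,-20],"roll":0,"gripper":30},{"translation":[76,-10,-20],"roll":0,"gripper":30},{"translation":[114,-30,-20],"roll":0,"gripper":30},{"translation":[150,-50,-20],"roll":0,"gripper":30}]' 20
python3 -m creep '[{"translation":[38,-15,0],"roll":0,"gripper":30},{"translation":[76,-30,0],"roll":0,"gripper":30},{"translation":[114,-45,0],"roll":0,"gripper":30},{"translation":[140,-60,0],"roll":0,"gripper":30},{"translation":[140,-60,0],"roll":0,"gripper":30}]' 20
python3 - <<'E'
from h import *
print(obs()["position"])
cw,wi=snap("wrist","w20")
for t in("blade","mat","cup","bowl"):print("wrist",t,viewer.recognise("wrist",t)[:2])
print(blobs(wi,100))
cs,si=snap("scene","s20");ct,ti=snap("top","t20")
for n,c in(("scene",cs),("top",ct)):
    for t in("caddy","blade","mat","bowl","cup","jug","funnel","jar","bottle","ramekin"):
        print(n,t,[(np.round(b["bbox"]).astype(int).tolist(),round(b["p"],2)) for b in viewer.recognise(n,t)][:3])
d=cv2.absdiff(np.load("pics/scene0.npy"),si)[100:180,135:230].mean(); print("scene caddy diff",d)
h=cv2.cvtColor(si,cv2.COLOR_BGR2HSV);h0=cv2.cvtColor(np.load("pics/scene0.npy"),cv2.COLOR_BGR2HSV)
for x in(h0,h):
    m=cv2.inRange(x,(105,110,30),(125,255,255)); m[:,235:]=0;m[182:]=0
    cn=max(cv2.findContours(m,0,2)[0],key=cv2.contourArea);print(cv2.boundingRect(cn))
E
```

```text
time: 50.3
position: [0.5738, -0.1696, 0.2532]
tool_rot: [0.714, 0.7, 0.0, 0.0]
ft_force: [0.0, -0.3, 0.2]
grip_width: 0.0031
grip_force: 0.0
time: 50.72
position: [0.5271, -0.0183, 0.2713]
tool_rot: [0.714, 0.7, 0.0, 0.0]
ft_force: [0.6, 0.5, 0.2]
grip_width: 0.0266
grip_force: 0.0
time: 51.13
position: [0.466, 0.1259, 0.2711]
tool_rot: [0.712, 0.702, -0.0, -0.002]
ft_force: [-1.5, 0.1, 0.2]
grip_width: 0.0298
grip_force: 0.0
[0.46600312 0.12594684 0.27106406]
wrist blade [{'bbox': [218.1, 151.6, 38.2, 144.5], 'p': 0.75}, {'bbox': [243.6, 0.0, 40.3, 18.7], 'p': 0.28}]
wrist mat [{'bbox': [189.9, 104.3, 117.5, 204.6], 'p': 0.63}]
wrist cup [{'bbox': [235.5, 0.0, 108.3, 44.0], 'p': 0.83}]
wrist bowl [{'bbox': [344.2, 55.3, 133.0, 128.0], 'p': 0.7}]
[('green', (263, 0, 45, 26), 619), ('orange', (396, 107, 16, 22), 172)]
scene caddy [([140, 118, 85, 64], 0.81), ([245, 151, 50, 35], 0.35)]
scene blade [([246, 154, 48, 33], 0.88), ([260, 220, 14, 20], 0.67)]
scene mat [([226, 151, 85, 53], 0.74)]
scene bowl [([197, 248, 62, 51], 0.85), ([383, 202, 52, 45], 0.74), ([241, 200, 51, 44], 0.56
[... 196 characters left out ...]
ttle [([120, 154, 36, 59], 0.81)]
scene ramekin [([319, 190, 40, 43], 0.75), ([322, 164, 26, 26], 0.61), ([291, 251, 30, 44], 0.29)]
top caddy [([323, 167, 69, 75], 0.94)]
top blade [([256, 244, 48, 17], 0.57)]
top mat [([256, 229, 59, 48], 0.91)]
top bowl [([88, 223, 48, 47], 0.97), ([202, 94, 42, 44], 0.71), ([199, 156, 50, 43], 0.62)]
top cup [([156, 203, 40, 39], 0.89)]
top jug [([263, 112, 42, 45], 0.56), ([256, 245, 50, 18], 0.49)]
top funnel [([362, 267, 34, 36], 0.62), ([259, 244, 48, 18], 0.31)]
top jar [([161, 136, 26, 29], 0.87)]
top bottle [([337, 123, 30, 28], 0.6)]
top ramekin [([187, 261, 27, 27], 0.72)]
scene caddy diff 15.761447368421052
(137, 120, 84, 55)
(137, 120, 84, 55)
```

```bash
python3 -c "
from rig import hand_in; print(hand_in())"
```

```text
the job is handed in; nothing more can be done
None
```

The job is handed in at about 51 s robot time: the three green stoppers are in the cup and the one orange is in the bowl, the lid is shut, and the blade is back on its mat with nothing else visibly moved; I viewed 15 pictures, one over the limit of 14.

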